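# Swing the stamp upright in the grip and stamp the packing slip

### The arm

A 7-joint arm with a two-finger parallel gripper is mounted at the origin on the work surface. World frame = base frame: x ahead of the robot, y to its left, z up, the work surface at z = 0. Lengths are in m, angles in rad, forces in N, time in s.
With the tool pointing down it reaches from about 0.4 to 0.9 m from the base axis. Payload 5.6 kg.
Tool frame: the origin (TCP) lies midway between the tips of the shut fingers; the grasp point (between the pads) lies 19 mm behind it; z points along the fingers, x is the direction in which the jaws open and shut, and the axes are right-handed (so a half turn about z gives the same grasp; the last joint's range is limited). The gripper opens to 92 mm and grips with 3 to 60 N. Pads are 20 mm wide; open, the fingers measure 128 mm over their backs; the gripper's body (75 mm by 189 mm) begins 69 mm behind the grasp point.
Start: joints at [1.088, 0.468, -0.012, 1.603, 0.006, 1.071, -0.056], TCP at [0.277, -0.588, 0.215] pointing down, gripper open.
Joint ranges: [-2.53, 2.53], [-0.31, 2.02], [-1.57, 1.55], [0.28, 2.44], [-1.29, 4.43], [0.15, 1.84], [-2.92, 2.92]. Speed limits (rad/s): [2.57, 2.57, 3.14, 3.14, 3.14, 3.14, 3.14].

### API

Orientations are given as a 3x3 rotation matrix whose columns are the frame's x, y, z axes.
In Python, from plant import ctrl, camera, camera_info, trace, tip_of gives the robot as it stands.
- The arm moves only by the tool move_arm, never from a script. Its argument "rows" is a list of rows, each a list of 7 numbers: the opening, from -1 (shut) to 1 (fully open), then the shift along the tool's x, y, z in mm, then the turn, a rotation vector about the tool's x, y, z in degrees. A call has 1 to 8 rows; each row shifts and turns the commanded pose from where the row before left it, along the tool's axes as they then stand; what a row does not reach is not made up. A row lasts 1/8 s, in which the tool goes at most 62.5 mm and 10.7 degrees, less where a joint would pass 70% of its speed; a pose out of reach is approached as far as the arm can. A call is refused whole if a number of a shift passes 62.5 or a number of a turn 10.7, either way. A call with a gripper value outside its range is refused whole. The fingers move at their own pace and stop on an object; "newtons" is the grip in N (left out, the last holds). Time passes only in rows, so rows that do not move let the fingers close. It gives the time, the measured TCP pose, the force and the opening at its end, in the units of the state.
- ctrl.sense(): the state, without advancing time (a new reading comes with each control period).
- camera(name): name is "scene" or "side" or "wrist"; returns the picture (420x560x3 uint8, red, green, blue); there is no depth.
- camera_info(name): a dict with "fx", "fy", "cx", "cy" (pixels), "extrinsics" (4x4, takes a point from world to camera coordinates). Camera axes: x right, y up, looking along -z (the intrinsics and any distortion apply to the point x, -y, -z); pixel columns grow to the right and rows downward; lengths in m; the calibration is good to about 2 mm. A picture is of the moment at which its call begins: read the wrist's pose just before it. camera_info takes no time and is no camera call; for the wrist camera it gives the pose at the moment of the call.
- ctrl.finish_job(): hands the job in, once; it reports no verdict.
Trained networks look in the newest picture that a camera, given by its name, has taken for a name from the list of things; names that differ only in an ending like _2 or _b are one class to them, and where a whole thing is asked for, a point or a joint stands for the part that bears it (a point fixed in the world has none). Each returns a list of dicts, best first, with "confidence" (0 to 1); they miss things now and then, are a little off and sometimes report something else, mostly with a low value. They report only what shows in the picture. A call takes as long as a camera call. They do not tell look-alikes from the thing itself.
- trace(camera, query): "region" (420x560 bool, what is visible of it) and "position" ([column, row] in pixels, amid what is visible of it).
- tip_of(camera, query): "position" ([column, row] in pixels: a listed point, or the origin of a listed thing).
The state is a dict: "clock": time; "joint_pos": joint angles; "qd": joint speeds; "joint_efforts": joint torques, N m; "eef_pos": TCP position; "tcp_rot": TCP orientation; "force": force on the tool from outside, world axes, zero at the start; "wrist_torque": the same for the moment, N m; "width": opening from 0.0 (shut) to 1.0 (fully open).
Only numpy, scipy, OpenCV 4.12 (cv2) and the standard library are available. Lean on these libraries where they do the work, as an engineer would, in place of code of your own. Each camera call takes 0.05 s, during which the arm holds its last target.

### The job

The self-inking stamp lies on its back on the packing bench: pinch it by the two domed grips of its green crown and lift it clear while it still lies over, ease the grip so that it swings to hang straight down, then clamp it firmly again before you lower it. Stamp the packing slip by setting the stamp's foot squarely inside the blue ruled box and pressing the crown fully down. Then stand the stamp upright in the blue tray and let go; print nowhere else and leave the other goods where they are.

Things in the scene. Friction and masses are not known exactly. Their poses are not given: they have to be found in the camera images.
- stamp: Self-inking stamp, 190 g, 110 mm tall: black foot and grey frame 46 mm (x) by 64 mm (y), 62 mm high; above a 12 mm gap a green crown 46 (x) by 50 (y) by 36 mm. Origin: centre of the foot's underside; z runs from foot to crown, y along the foot's long side. It starts lying on its back: x up, z level, crown away from the robot (turned up to 40 degrees).
- stamp_grip (a point): Point midway between the two black domed grips on the crown's sides (domes 20 mm across, 56 mm apart over both, facing along the stamp's y): 92 mm up the stamp's z axis, 23 mm above the bench at the start. Pinched there it can turn about the line between the fingers: 40 N holds it lying level, below 10 N it swings down, at 5 N it hangs about plumb and does not drop.
- press (a joint): How far the crown is pressed down towards the foot, in m: 0 at rest, 0.012 fully down (it prints near the bottom of its stroke). A spring pushes it back: 4 N to start it, 10 N at full stroke. A 5 N grip slips when pressing, 25 N does not. Clamped out of plumb the stamp stays so when pressed in a 40 N grip; let go with its foot on the paper it settles flat and stands by itself.
- stamp_box (a point): Centre of the empty blue ruled box, 64 mm (its x) by 86 mm (its y), on the slip, 5 mm above the bench. The slip lies on a clipboard 225 by 160 mm, fixed to the bench. The foot's long side (y) goes along the box's long side (y), either way round. The steel clip, 17 mm high, is 146 mm beyond the box along its x.
- tray: Shallow blue tray, 100 mm (x) by 120 mm (y), fixed to the bench; rim 12 mm high, walls and floor 4 mm thick, so the inside is 92 by 112 mm. Origin: centre of its underside, on the bench.
- slim_carton: Bystander: slim blue carton 75 by 150 mm, 28 mm high, with a white label. Origin: centre of its underside.
- tape_roll: Bystander: amber roll of packing tape lying flat, 104 mm across, 48 mm high. Origin: centre of its underside.
- white_box: Bystander: white carton 110 by 160 mm, 45 mm high, with a blue label. Origin: centre of its underside.
Mind the look-alikes: they are no part of the job. What is meant by the stamp is not pink, and is the larger of those in its own colour.

How it is judged:
By the outcome, as a careful person would: the job done as asked, in the order asked, and still so for the second after the job is handed in, with the robot touching nothing.
It also fails if it takes over 61 s, if anything falls off the work surface, if the arm or the gripper's body presses on something with over 40 N, if the wrist force passes 120 N, or if a joint passes its speed limit or range.

## Working session

There is one attempt and no reset: what is moved stays moved. The work goes in short steps, Python scripts to look and compute and a tool call to move; the robot and the scene stay as the last step left them, time stands still between calls to the robot, and variables do not carry over. Pictures are saved under pics/ and viewed, and the job is handed in when it is done.

Besides the shell and the picture viewer there is one more tool, called after "Call:" by a JSON object that holds its "op" and its "data", one argument or row to a line. move_arm: Moves the arm, as the interface text tells. Its arguments: {"type":"object","properties":{"rows":{"type":"array","items":{"type":"array","items":{"type":"number"}}},"newtons":{"type":"number"}},"required":["rows"]}

```bash
ls; mkdir -p pics
python3 - <<'E'
from plant import ctrl,camera,camera_info
import cv2,numpy as np
s=ctrl.sense();print({k:np.round(v,3).tolist() for k,v in s.items()})
for n in ["scene","side"]:
    im=camera(n);cv2.imwrite(f"pics/{n}0.png",im[:,:,::-1])
    i=camera_info(n);print(n,{k:np.round(v,3).tolist() if not isinstance(v,str) else v for k,v in i.items()})
print(ctrl.sense()["clock"])
E
```

```text
pics
{'clock': 0.0, 'joint_pos': [1.088, 0.468, -0.012, 1.604, 0.006, 1.071, -0.056], 'qd': [0.002, 0.001, 0.001, 0.002, -0.001, -0.001, -0.0], 'joint_efforts': [-0.0, -52.057, -0.013, -24.376, -0.057, 0.017, 0.0], 'eef_pos': [0.276, -0.588, 0.214], 'tcp_rot': [[0.426, -0.905, -0.001], [-0.905, -0.426, 0.001], [-0.002, 0.0, -1.0]], 'force': [-0.15, 0.087, -0.411], 'wrist_torque': [-0.024, -0.01, 0.036], 'width': 1.0}
scene {'fx': 382.752, 'fy': 382.752, 'cx': 278.704, 'cy': 208.611, 'extrinsics': [[0.87, 0.493, -0.003, -0.497], [-0.418, 0.74, 0.527, 0.209], [0.262, -0.457, 0.85, -1.01], [0.0, 0.0, 0.0, 1.0]]}
side {'fx': 451.341, 'fy': 451.341, 'cx': 283.011, 'cy': 208.001, 'extrinsics': [[-0.867, -0.499, -0.019, 0.498], [0.268, -0.496, 0.826, -0.192], [-0.421, 0.71, 0.564, -0.815], [0.0, 0.0, 0.0, 1.0]]}
0.1
```

View pics/scene0.png

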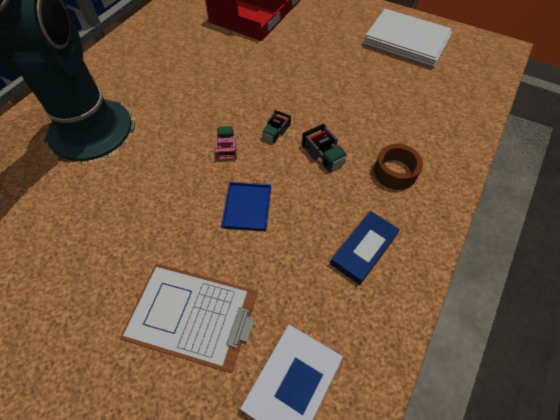

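View pics/side0.png

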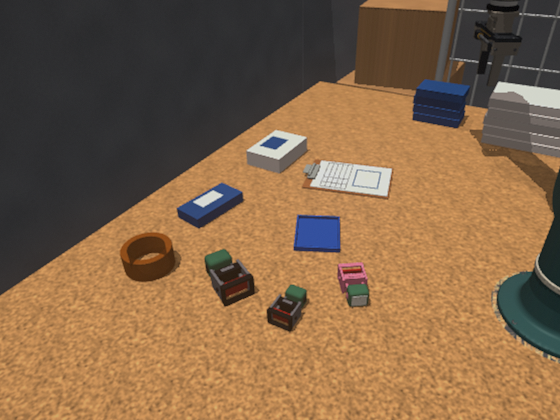

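The scene picture shows three stamps: the big black one at (325,147), a small black one at (277,125) and a pink one at (226,143). The tray is at (247,206), the slip box at (167,307), the carton at (365,246) and the tape at (399,166). In the side view the big stamp is at (230,277).

```bash
cat > h.py <<'E'
from plant import ctrl,camera,camera_info,trace,tip_of
import cv2,numpy as np
def P(i,X):
    E=np.array(i["extrinsics"]);c=E[:3,:3]@np.asarray(X,float)+E[:3,3]
    return np.array([i["cx"]+i["fx"]*c[0]/-c[2], i["cy"]-i["fy"]*c[1]/-c[2]])
def ray(i,p):
    E=np.array(i["extrinsics"]);R=E[:3,:3]
    d=R.T@np.array([(p[0]-i["cx"])/i["fx"],-(p[1]-i["cy"])/i["fy"],-1.]);o=-R.T@E[:3,3]
    return o,d/np.linalg.norm(d)
def onz(i,p,z):
    o,d=ray(i,p);return o+d*(z-o[2])/d[2]
def tri(obs):
    A=np.zeros((3,3));b=np.zeros(3)
    for i,p in obs:
        o,d=ray(i,p);M=np.eye(3)-np.outer(d,d);A+=M;b+=M@o
    X=np.linalg.solve(A,b);return X,[np.round(P(i,X)-p,1).tolist() for i,p in obs]
E
python3 - <<'E'
from h import *
I={n:camera_info(n) for n in["scene","side"]}
print({n:[k for k in I[n]] for n in I})
for n in ["scene","side"]:
    camera(n)
    for q in ["stamp","stamp_grip","stamp_box","tray"]:
        print(n,q,[(np.round(d["position"],1).tolist(),round(d["confidence"],2),) for d in tip_of(n,q)])
print(ctrl.sense()["clock"])
E
```

```text
{'scene': ['fx', 'fy', 'cx', 'cy', 'extrinsics'], 'side': ['fx', 'fy', 'cx', 'cy', 'extrinsics']}
scene stamp [([283.4, 117.1], 0.97), ([228.4, 159.6], 0.95), ([311.5, 132.0], 0.86)]
scene stamp_grip [([331.2, 158.7], 0.87), ([225.6, 134.7], 0.71), ([268.0, 135.0], 0.52)]
scene stamp_box [([165.6, 307.0], 0.66)]
scene tray [([247.6, 208.3], 0.75)]
side stamp [([348.8, 268.9], 0.97), ([238.7, 293.1], 0.9), ([279.0, 320.4], 0.9)]
side stamp_grip [([361.1, 296.5], 0.88), ([218.7, 266.0], 0.87), ([298.3, 296.4], 0.86)]
side stamp_box [([364.0, 178.0], 0.7)]
side tray [([318.5, 232.8], 0.92)]
0.6
```

Run:
```python
from h import *
I={n:camera_info(n) for n in["scene","side"]}
a,b=I["scene"],I["side"]
for nm,p,q in [("stamp",(311.5,132),(238.7,293.1)),("grip",(331.2,158.7),(218.7,266)),("box",(165.6,307),(364,178)),("tray",(247.6,208.3),(318.5,232.8)),("small grip",(268,135),(298.3,296.4))]:
    X,r=tri([(a,p),(b,q)]);print(nm,np.round(X,4),r)
for n in I:
    im=cv2.imread(f"pics/{n}0.png")
    c=(325,147) if n=="scene" else (230,277)
    cr=im[c[1]-40:c[1]+40,c[0]-50:c[0]+50];cv2.imwrite(f"pics/c_{n}.png",cv2.resize(cr,None,fx=7,fy=7,interpolation=cv2.INTER_CUBIC))
    c=(167,307) if n=="scene" else (366,178)
    cr=im[c[1]-50:c[1]+50,c[0]-50:c[0]+50];cv2.imwrite(f"pics/b_{n}.png",cv2.resize(cr,None,fx=6,fy=6,interpolation=cv2.INTER_CUBIC))
```

```text
stamp [0.5219 0.2561 0.0253] [[0.0, -0.0], [0.0, 0.0]]
grip [0.6024 0.2078 0.0198] [[0.7, -0.1], [0.9, 0.1]]
box [ 0.4796 -0.2786  0.008 ] [[2.1, 0.2], [1.5, -0.4]]
tray [ 0.4891 -0.0061  0.0013] [[-1.5, -0.1], [-1.5, 0.1]]
small grip [0.4259 0.2012 0.015 ] [[-0.1, -0.0], [-0.1, 0.0]]
```

View pics/c_scene.png

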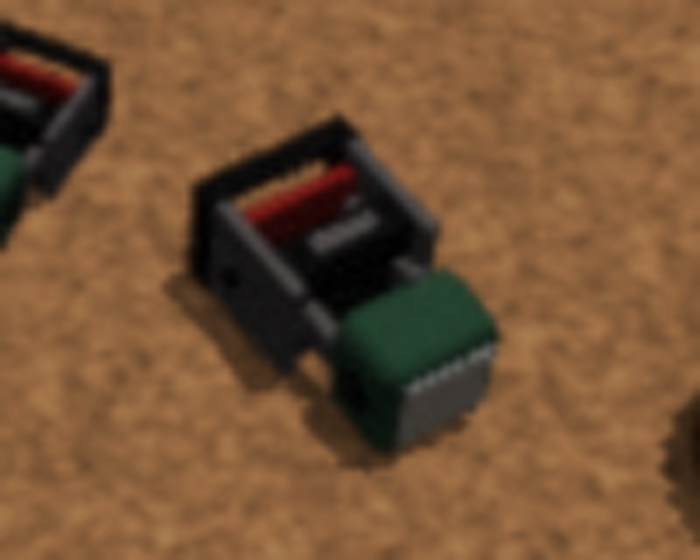

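View pics/b_scene.png

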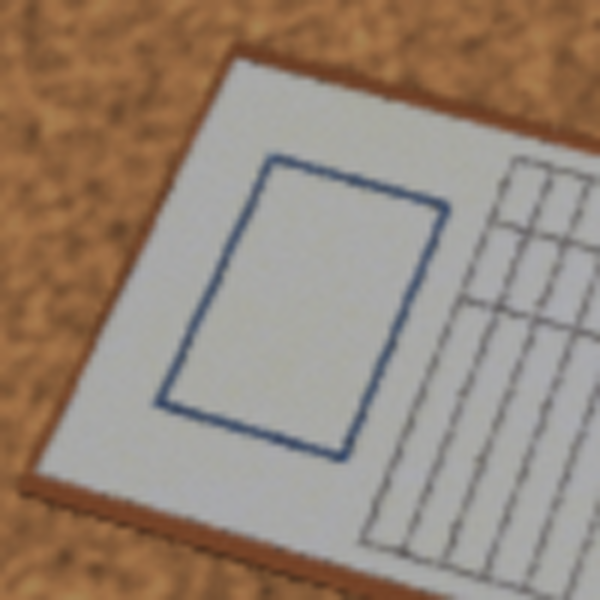

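View pics/c_side.png

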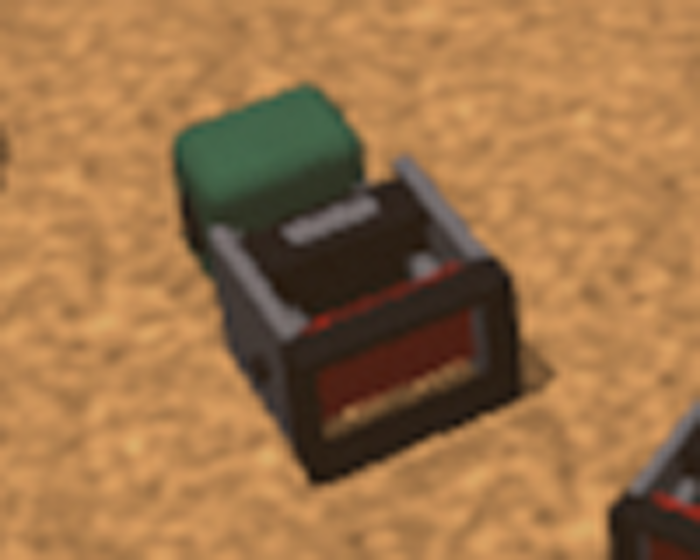

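The big stamp's grip is at about (0.602, 0.208, 0.020) with its z axis at about -31°. I'll move over it and look with the wrist camera.

Call:
{"op": "move_arm", "data": {
  "rows": [
    [1, -41.5, -45, 0, 0, 0, 0],
    [1, -41.5, -45, 0, 0, 0, 0],
    [1, -41.5, -45, 0, 0, 0, 0],
    [1, -41.5, -45, 0, 0, 0, 0],
    [1, -41.5, -45, 0, 0, 0, 0],
    [1, -41.5, -45, 0, 0, 0, 0],
    [1, -41.5, -45, 0, 0, 0, 0],
    [1, -41.5, -45, 0, 0, 0, 0]
  ]
}}

```text
clock: 1.6
eef_pos: [0.4618, -0.1328, 0.2151]
tcp_rot: [[0.425, -0.905, 0.001], [-0.905, -0.425, -0.001], [0.001, -0.001, -1.0]]
force: [1.1, -0.2, 0.4]
width: 0.999
```

Call:
{"op": "move_arm", "data": {
  "rows": [
    [1, -41.5, -45, 0, 0, 0, 0],
    [1, -41.5, -45, 0, 0, 0, 0],
    [1, -41.5, -45, 0, 0, 0, 0],
    [1, -41.5, -45, 0, 0, 0, 0],
    [1, -30, -35, 0, 0, 0, 0],
    [1, 0, 0, 0, 0, 0, -10],
    [1, 0, 0, 0, 0, 0, -10],
    [1, 0, 0, 0, 0, 0, -10]
  ]
}}

```text
clock: 2.6
eef_pos: [0.5723, 0.1346, 0.2145]
tcp_rot: [[0.825, -0.566, -0.0], [-0.566, -0.825, -0.0], [0.0, 0.0, -1.0]]
force: [0.1, 0.1, 0.9]
width: 1.001
```

Call:
{"op": "move_arm", "data": {
  "rows": [
    [1, 0, 0, 0, 0, 0, -10.5],
    [1, 0, 0, 0, 0, 0, -10.5],
    [1, 0, 0, 0, 0, 0, -10.5],
    [1, 0, 0, 0, 0, 0, -10.5],
    [1, 0, 0, 0, 0, 0, -10.5],
    [1, 0, 0, 0, 0, 0, -10.5],
    [1, 0, 0, 0, 0, 0, -10.5],
    [1, 0, 0, 0, 0, 0, -10.5]
  ]
}}

```text
clock: 3.6
eef_pos: [0.5723, 0.1342, 0.2147]
tcp_rot: [[0.649, 0.761, 0.0], [0.761, -0.649, -0.0], [-0.0, 0.0, -1.0]]
force: [-0.3, -0.0, -0.1]
width: 0.999
```

Run:
```python
from h import *
s=ctrl.sense();print({k:np.round(s[k],3).tolist() for k in("clock","joint_pos","eef_pos","tcp_rot","force")})
i=camera_info("wrist");im=camera("wrist");cv2.imwrite("pics/w1.png",im[:,:,::-1])
print(i)
E=np.array(i["extrinsics"]);R=E[:3,:3];print("campos",-R.T@E[:3,3])
for q in ["stamp","stamp_grip"]:
    print(q,[(np.round(d["position"],1).tolist(),round(d["confidence"],2),np.round(onz(i,d["position"],.023),4).tolist()) for d in tip_of("wrist",q)])
a=camera_info("scene")
c=[onz(a,((u+.5)/6-.5+117,(v+.5)/6-.5+257),.005) for u,v in[(270,157),(447,207),(345,457),(160,402)]]
c=np.array(c);print(np.round(c,4),c.mean(0),np.linalg.norm(c-np.roll(c,-1,0),axis=1))
e=c[1]-c[0]+c[2]-c[3];print(np.degrees(np.arctan2(e[1],e[0])));e=c[3]-c[0]+c[2]-c[1];print(np.degrees(np.arctan2(e[1],e[0])))
```

```text
{'clock': 3.6, 'joint_pos': [0.321, 0.503, -0.815, 1.721, 0.406, 1.095, 0.243], 'eef_pos': [0.572, 0.134, 0.215], 'tcp_rot': [[0.649, 0.761, 0.0], [0.761, -0.649, -0.0], [-0.0, 0.0, -1.0]], 'force': [-0.335, -0.0, -0.115]}
{'fx': 337.5790169183854, 'fy': 337.5790169183854, 'cx': 279.3697344612492, 'cy': 200.72561852551064, 'extrinsics': array([[ 6.49485895e-01,  7.60373063e-01,  9.36404536e-04,
        -4.74739379e-01],
       [-7.35793086e-01,  6.28800122e-01, -2.51433771e-01,
         3.64804612e-01],
       [-1.91772278e-01,  1.62613688e-01,  9.67874053e-01,
        -3.02316632e-01],
       [ 0.00000000e+00,  0.00000000e+00,  0.00000000e+00,
         1.00000000e+00]])}
campos [0.51878129 0.18075067 0.38477317]
stamp [([117.3, 56.2], 0.92, [0.3725, 0.0938, 0.023]), ([339.8, 69.4], 0.6, [0.5262, 0.2548, 0.023])]
stamp_grip [([241.5, 26.8], 0.96, [0.433, 0.2058, 0.023]), ([356.5, 161.6], 0.87, [0.6113, 0.2112, 0.023])]
[[ 0.4357 -0.2442  0.005 ]
 [ 0.4986 -0.2289  0.005 ]
 [ 0.5197 -0.3114  0.005 ]
 [ 0.4573 -0.3269  0.005 ]] [ 0.47784687 -0.27784326  0.005     ] [0.06475047 0.08515481 0.06425577 0.0853995 ]
13.819717019205271
-75.5281345157789
```

View pics/w1.png

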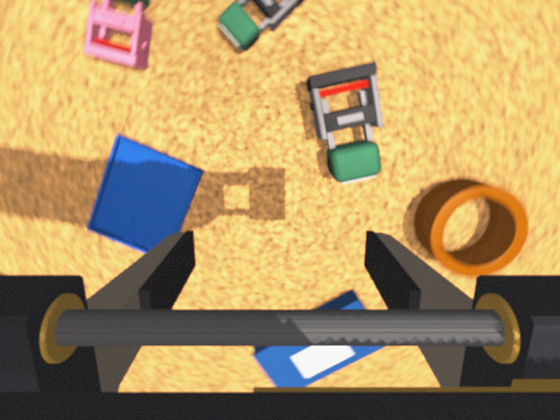

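The wrist picture shows the big stamp at (345,110) with its green crown at (354,161), clear of the tape at (470,228). The wrist and fixed-camera estimates differ by about 9 mm, so I'll get closer for a second wrist view.

Call:
{"op": "move_arm", "data": {
  "rows": [
    [1, 40, -11, 25, 0, 0, 0],
    [1, 39, -12, 25, 0, 0, 0],
    [1, 0, 0, 25, 0, 0, -9.5],
    [1, 0, 0, 0, 0, 0, 0],
    [1, 0, 0, 0, 0, 0, 0]
  ]
}}

```text
clock: 4.38
eef_pos: [0.607, 0.2089, 0.1404]
tcp_rot: [[0.524, 0.852, 0.001], [0.852, -0.524, 0.0], [0.001, 0.001, -1.0]]
force: [0.7, -0.8, -0.7]
width: 1.003
```

Run:
```python
from h import *
s=ctrl.sense();print({k:np.round(s[k],3).tolist() for k in("clock","eef_pos","tcp_rot")})
i=camera_info("wrist");im=camera("wrist");cv2.imwrite("pics/w2.png",im[:,:,::-1])
for q in ["stamp","stamp_grip"]:
    print(q,[(np.round(d["position"],1).tolist(),round(d["confidence"],2),np.round(onz(i,d["position"],.023),4).tolist()) for d in tip_of("wrist",q)])
```

```text
{'clock': 4.375, 'eef_pos': [0.607, 0.209, 0.14], 'tcp_rot': [[0.524, 0.852, 0.001], [0.852, -0.524, 0.0], [0.001, 0.001, -1.0]]}
stamp [([275.7, 87.8], 0.79, [0.5289, 0.2547, 0.023])]
stamp_grip [([155.1, 13.8], 0.88, [0.4343, 0.2042, 0.023]), ([279.3, 195.4], 0.72, [0.6068, 0.2101, 0.023])]
```

View pics/w2.png

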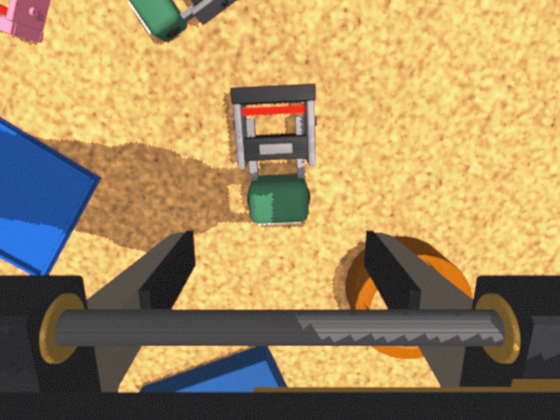

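```bash
cat > ov.py <<'E'
from h import *
import sys
def model(g,yaw):
    # g: grip xy; yaw of stamp z axis ; lying, stamp x up
    z=np.array([np.cos(yaw),np.sin(yaw),0]);x=np.array([0,0,1.]);y=np.cross(z,x)
    o=np.array([g[0],g[1],.023])-.092*z
    return lambda p:o+p[0]*x+p[1]*y+p[2]*z
E
cat > fit.py <<'E'
from ov import *
i=camera_info("wrist")
im=cv2.imread("pics/w2.png")
def draw(i,im,g,yaw,box,S,fn):
    m=model(g,yaw);u0,v0,w,h=box
    c=cv2.resize(im[v0:v0+h,u0:u0+w],None,fx=S,fy=S,interpolation=cv2.INTER_CUBIC)
    def q(p):
        a=P(i,m(p));return tuple(int(round(t)) for t in ((a[0]+.5-u0)*S,(a[1]+.5-v0)*S))
    for (hx,hy,z0,z1,col) in [(.023,.032,0,.062,(255,255,0)),(.023,.025,.074,.110,(0,0,255))]:
        for s in (1,-1):
            pts=[(s*hx,-hy,z0),(s*hx,hy,z0),(s*hx,hy,z1),(s*hx,-hy,z1)]
            cv2.polylines(c,[np.array([q(p) for p in pts])],True,col,1)
    for yy in(-.028,.028):cv2.circle(c,q((0,yy,.092)),4,(0,255,255),1)
    cv2.imwrite(fn,c)
if __name__=="__main__":
    draw(i,im,(0.6068,0.2101),np.radians(-31),(205,70,140,165),4,"pics/f2.png")
E
python3 fit.py
```

```text
(no output)
```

View pics/f2.png

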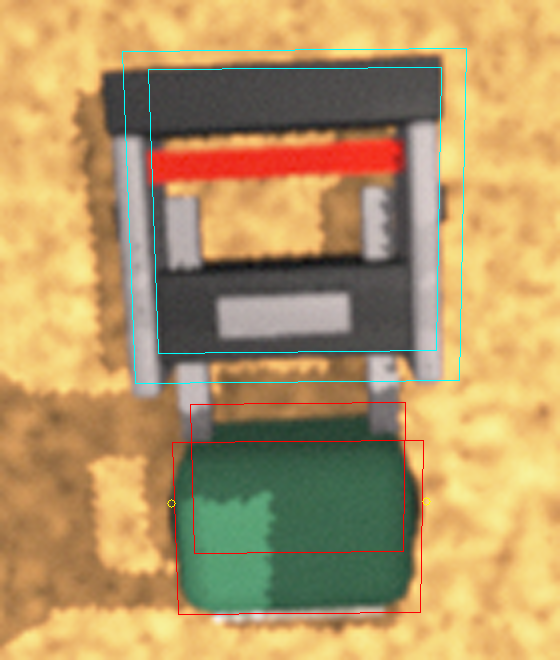

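Run:
```python
from fit import *
from scipy.optimize import least_squares
S=4;pts=[((.023,-.032,0),(103,73)),((.023,.032,0),(441,57)),((.023,-.032,.062),(135,395)),((.023,.032,.062),(440,380))]
def res(v,out=False):
    m=model(v[:2],v[2]);r=[]
    for p,q in pts:
        X=m(p)+[0,0,v[3]];r+=list(P(i,X)-(np.array(q)/S-.5+[205,70]))
    r+= [(P(i,m((.023,0,.110))+[0,0,v[3]])-([298/S-.5+205,609/S-.5+70]))[k] for k in(0,1)]
    return np.array(r)
# sign check of y: which image side
s=None
for sg in(1,-1):
    pp=[((a,b*sg,c),q) for (a,b,c),q in pts];pts0=pts;pts=pp
    r=least_squares(res,[.607,.21,-.5,0]);print(sg,r.x,np.degrees(r.x[2]),r.cost,np.round(r.fun,1));
    r2=least_squares(lambda v:res([*v,0]),[.607,.21,-.5]);print('  h fixed',r2.x,np.degrees(r2.x[2]),r2.cost)
    if s is None or r2.cost<s.cost:s=r2
    pts=pts0
draw(i,im,s.x[:2],s.x[2],(205,70,140,165),4,"pics/f3.png")
for n,bx,q in[("scene",(275,107,100,80),7),("side",(180,237,100,80),7)]:
    draw(camera_info(n),cv2.imread(f"pics/{n}0.png"),s.x[:2],s.x[2],bx,q,f"pics/f3_{n}.png")
```

```text
1 [ 0.64226082  0.18194581 -0.50102129 -0.49028073] -28.706405159493574 8817.870525770608 [ 58.6  34.9 -55.2  40.4  51.8 -17.1 -53.2 -11.9  -2.2 -48.6]
  h fixed [ 0.60909349  0.20789567 -0.50050377] -28.676753427360016 13452.521326531853
-1 [ 0.60818918  0.20823735 -0.50372897 -0.00834638] -28.861543746782033 1.84698447143724 [ 0.7  0.2 -0.7  0.2 -1.1 -0.4  1.1 -0.3  0.   0.2]
  h fixed [ 0.60772046  0.20862099 -0.50375012] -28.86275578083857 11.889560847432623
```

View pics/f3.png

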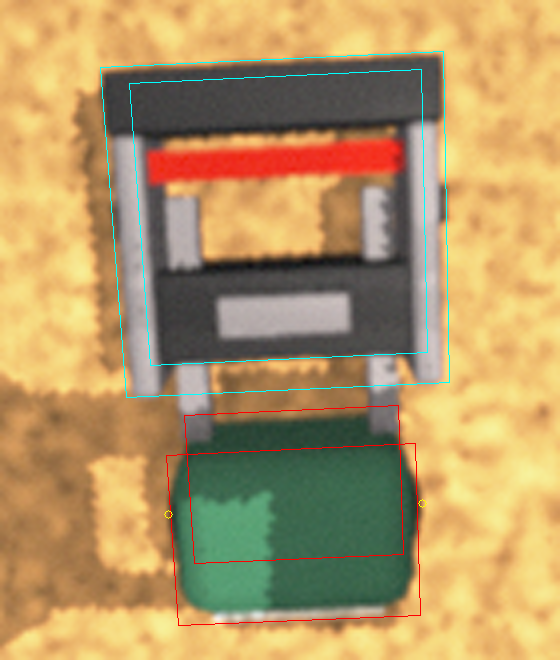

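View pics/f3_scene.png

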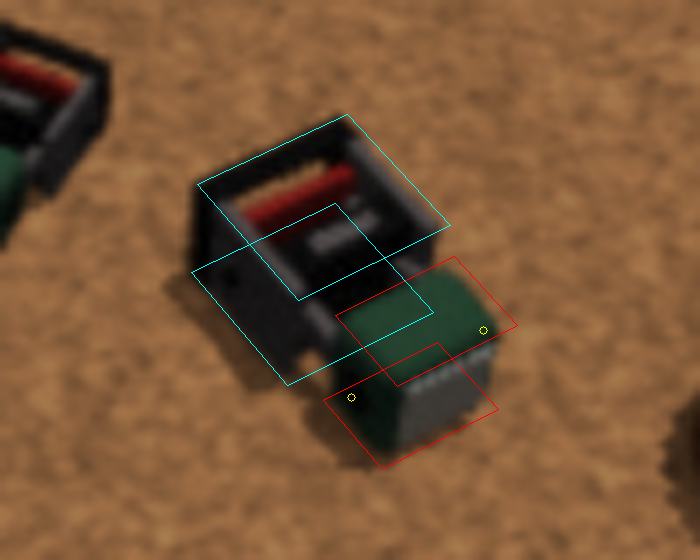

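View pics/f3_side.png

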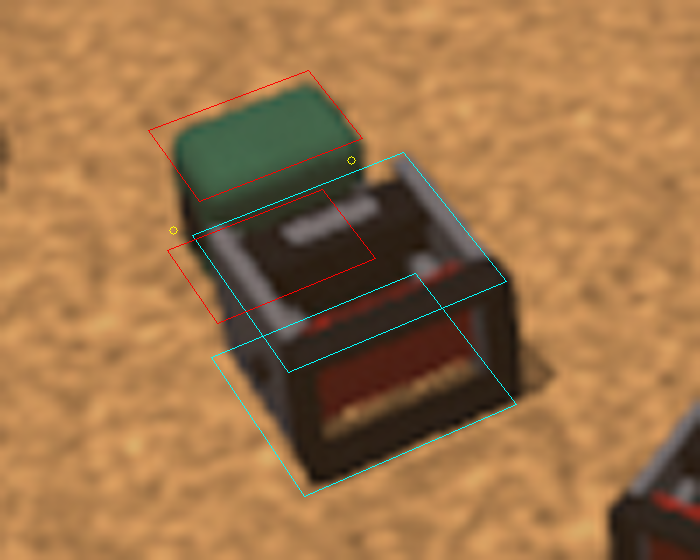

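Run:
```python
from h import *
a=camera_info("scene");b=camera_info("side")
print("tape",onz(a,(399,160),.048),onz(b,(148,247),.048),"carton",onz(a,(365,244),.028))
# tray corners scene (rim z .012)
im=cv2.imread("pics/scene0.png");c=im[170:240,205:285];cv2.imwrite("pics/t.png",cv2.resize(c,None,fx=8,fy=8,interpolation=cv2.INTER_CUBIC))
```

```text
tape [0.74731688 0.25832059 0.048     ] [0.74449345 0.25542838 0.048     ] carton [0.7627583 0.0284467 0.028    ]
```

View pics/t.png

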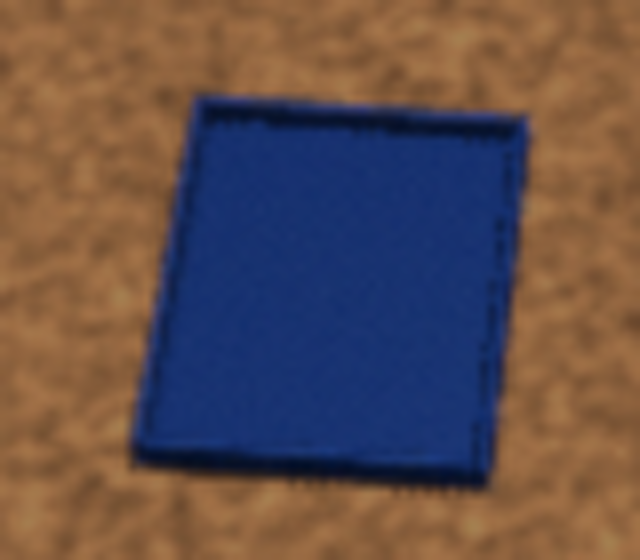

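The tape's edge is more than 50 mm from the right finger, so I can descend on the grip at (0.6055, 0.209).

Call:
{"op": "move_arm", "data": {
  "rows": [
    [1, -1, -1, 30, 0, 0, -2.7],
    [1, 0, 0, 35, 0, 0, 0],
    [1, 0, 0, 30, 0, 0, 0],
    [1, 0, 0, 0, 0, 0, 0]
  ]
}}

```text
clock: 5.03
eef_pos: [0.6041, 0.2078, 0.0433]
tcp_rot: [[0.48, 0.877, -0.003], [0.877, -0.48, -0.001], [-0.003, -0.002, -1.0]]
force: [-0.3, 0.2, 0.1]
width: 1.002
```

Run:
```python
from h import *
i=camera_info("wrist");im=camera("wrist");cv2.imwrite("pics/w3.png",im[:,:,::-1])
for q in ["stamp","stamp_grip"]:
    print(q,[(np.round(d["position"],1).tolist(),round(d["confidence"],2),np.round(onz(i,d["position"],.023),4).tolist()) for d in tip_of("wrist",q)])
s=ctrl.sense();print(np.round(s["eef_pos"],4))
```

```text
stamp [([286.4, 74.3], 0.76, [0.5267, 0.2554, 0.023]), ([280.9, 240.5], 0.52, [0.6079, 0.2077, 0.023])]
stamp_grip [([281.4, 239.7], 0.96, [0.6076, 0.2082, 0.023])]
[0.6062 0.2093 0.0465]
```

View pics/w3.png

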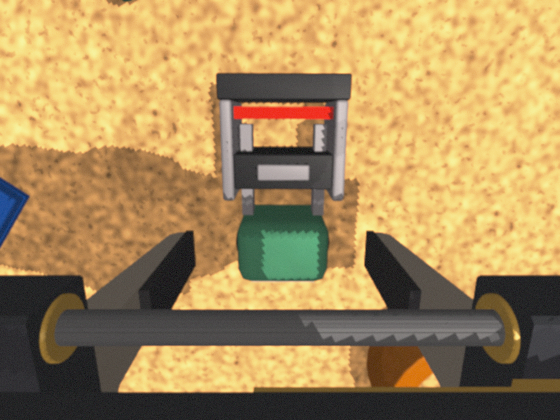

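The stamp is now squarely aligned between the fingers, with the crown at (282,240). Next I go down and close at 40 N.

Call:
{"op": "move_arm", "data": {
  "rows": [
    [1, 0, 1, 20, 0, 0, 0],
    [1, 0, 0, 21, 0, 0, 0],
    [1, 0, 0, 0, 0, 0, 0],
    [1, 0, 0, 0, 0, 0, 0]
  ],
  "newtons": 40
}}

```text
clock: 5.68
eef_pos: [0.6054, 0.2084, 0.0028]
tcp_rot: [[0.479, 0.878, -0.001], [0.878, -0.479, -0.0], [-0.001, -0.001, -1.0]]
force: [0.4, -0.0, -0.2]
width: 1.002
```

Run:
```python
from h import *
i=camera_info("wrist");im=camera("wrist");cv2.imwrite("pics/w4.png",im[:,:,::-1])
s=ctrl.sense();print(np.round(s["eef_pos"],4),s["force"])
```

```text
[0.6056 0.2084 0.0031] [-1.14217943 -1.10747716  0.98604071]
```

View pics/w4.png

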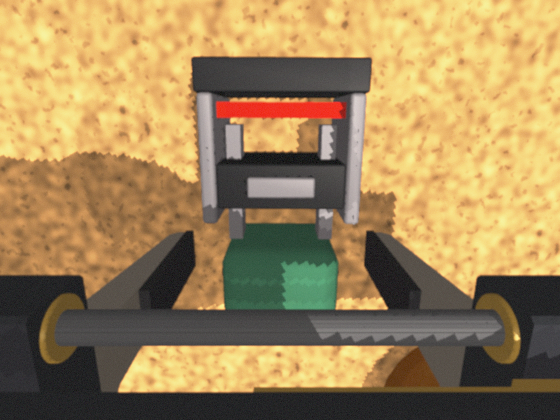

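Run:
```python
from fit import *
from scipy.optimize import least_squares
im=cv2.imread("pics/w4.png")
pts=[((.023,.032,0),(192,58)),((.023,-.032,0),(371,58)),((.023,.032,.062),(205,222)),((.023,-.032,.062),(357,222))]
def res(v):
    m=model(v[:2],v[2]);return np.concatenate([P(i,m(p)+[0,0,v[3]])-q for p,q in pts])
for f in (lambda v:res(v),lambda v:res([*v[:3],0])):
    r=least_squares(f,[.607,.21,-.5,0]);print(r.x,np.degrees(r.x[2]),np.round(r.fun,1))
s=ctrl.sense();T=s["tcp_rot"];d=np.array([*r.x[:2],.023])-(s["eef_pos"]-.019*np.array(T)[:,2]);print("grip rel grasp, tool mm",np.array(T).T@d*1000)
draw(i,im,r.x[:2],r.x[2],(170,40,220,280),3 if 0 else 2.5 and 2,"pics/f4.png")
```

```text
[ 0.60816258  0.20877613 -0.50031037 -0.00391823] -28.6656724947416 [ 1.1  0.3 -1.2  0.5 -2.3 -0.5  2.5 -0.4]
[ 0.60808955  0.20879006 -0.50031223  0.        ] -28.665779210593136 [-1.8 -1.6  1.7 -1.5 -4.6  2.4  4.7  2.5]
grip rel grasp, tool mm [ 1.51177762  2.01092828 -0.87606816]
```

View pics/f4.png

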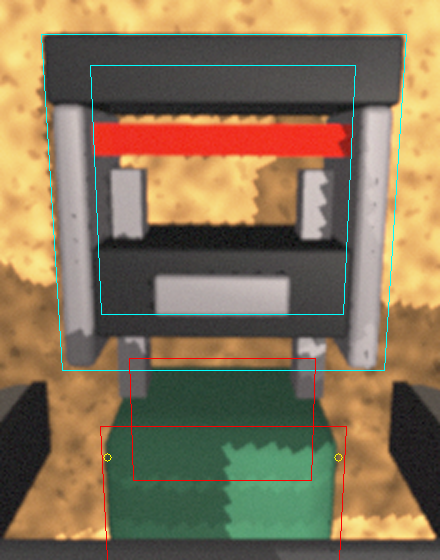

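Call:
{"op": "move_arm", "data": {
  "rows": [
    [1, 0.5, 1, -1, 0, 0, 0],
    [-1, 0, 0, 0, 0, 0, 0],
    [-1, 0, 0, 0, 0, 0, 0],
    [-1, 0, 0, 0, 0, 0, 0],
    [-1, 0, 0, 0, 0, 0, 0],
    [-1, 0, 0, 0, 0, 0, 0]
  ],
  "newtons": 40
}}

```text
clock: 6.48
eef_pos: [0.6071, 0.2083, 0.0046]
tcp_rot: [[0.479, 0.878, -0.0], [0.878, -0.479, -0.0], [-0.0, 0.0, -1.0]]
force: [-0.6, -0.2, 0.9]
width: 0.591
```

Call:
{"op": "move_arm", "data": {
  "rows": [
    [-1, 0, 0, -10, 0, 0, 0],
    [-1, 0, 0, -20, 0, 0, 0],
    [-1, 0, 0, -30, 0, 0, 0],
    [-1, 0, 0, -35, 0, 0, 0],
    [-1, 0, 0, -35, 0, 0, 0],
    [-1, 0, 0, -25, 0, 0, 0],
    [-1, 0, 0, 0, 0, 0, 0]
  ]
}}

```text
clock: 7.35
eef_pos: [0.6083, 0.2092, 0.1629]
tcp_rot: [[0.479, 0.878, 0.005], [0.878, -0.479, 0.002], [0.004, 0.004, -1.0]]
force: [0.6, 1.0, -2.4]
width: 0.593
```

Run:
```python
from h import *
i=camera_info("wrist");im=camera("wrist");im2=camera("side");cv2.imwrite("pics/w5.png",np.hstack([cv2.resize(im,(400,300)),cv2.resize(im2[60:330,100:460],(400,300))])[:,:,::-1])
s=ctrl.sense();print(np.round(s["eef_pos"],4),s["force"],s["clock"],s["width"])
```

```text
[0.6068 0.208  0.1595] [ 0.01944635  0.73912961 -2.02105411] 7.45 0.5936946233093102
```

View pics/w5.png

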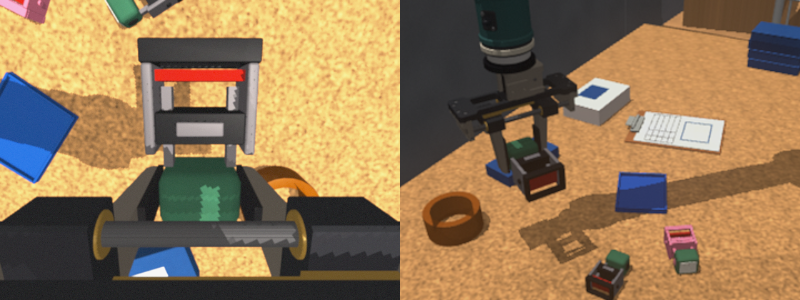

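The stamp is held level and clear at about 2 N of weight. I'll ease the grip to 5 N.

Call:
{"op": "move_arm", "data": {
  "rows": [
    [-1, 0, 0, 0, 0, 0, 0],
    [-1, 0, 0, 0, 0, 0, 0],
    [-1, 0, 0, 0, 0, 0, 0],
    [-1, 0, 0, 0, 0, 0, 0],
    [-1, 0, 0, 0, 0, 0, 0],
    [-1, 0, 0, 0, 0, 0, 0],
    [-1, 0, 0, 0, 0, 0, 0],
    [-1, 0, 0, 0, 0, 0, 0]
  ],
  "newtons": 5
}}

```text
clock: 8.45
eef_pos: [0.6071, 0.2083, 0.1596]
tcp_rot: [[0.479, 0.878, 0.0], [0.878, -0.479, -0.0], [-0.0, 0.0, -1.0]]
force: [-0.8, 0.5, -1.9]
width: 0.602
```

Call:
{"op": "move_arm", "data": {
  "rows": [
    [-1, 0, 0, 0, 0, 0, 0],
    [-1, 0, 0, 0, 0, 0, 0],
    [-1, 0, 0, 0, 0, 0, 0],
    [-1, 0, 0, 0, 0, 0, 0],
    [-1, 0, 0, 0, 0, 0, 0],
    [-1, 0, 0, 0, 0, 0, 0],
    [-1, 0, 0, 0, 0, 0, 0],
    [-1, 0, 0, 0, 0, 0, 0]
  ],
  "newtons": 5
}}

```text
clock: 9.45
eef_pos: [0.6071, 0.2084, 0.1596]
tcp_rot: [[0.479, 0.878, 0.0], [0.878, -0.479, -0.0], [-0.0, 0.0, -1.0]]
force: [1.7, -0.9, -1.6]
width: 0.604
```

Run:
```python
from h import *
def g():
    im=camera("wrist");im2=camera("side");im3=camera("scene")
    return im,im2,im3
im,im2,im3=g()
cv2.imwrite("pics/w6.png",np.hstack([cv2.resize(im,(400,300)),cv2.resize(im2[60:330,100:460],(400,300))])[:,:,::-1])
cv2.imwrite("pics/side6.png",im2[:,:,::-1]);cv2.imwrite("pics/scene6.png",im3[:,:,::-1])
s=ctrl.sense();print(np.round(s["eef_pos"],4),s["force"],s["clock"],s["width"])
c=P(camera_info("side"),s["eef_pos"]).astype(int);print(c);
cr=im2[max(0,c[1]-50):c[1]+70,c[0]-60:c[0]+60];cv2.imwrite("pics/s6c.png",cv2.resize(cr,None,fx=5,fy=5,interpolation=cv2.INTER_CUBIC)[:,:,::-1])
```

```text
[0.6071 0.2083 0.1595] [ 0.60227665 -0.26216282 -2.15259885] 9.6 0.6011633817479828
[209 208]
```

View pics/w6.png

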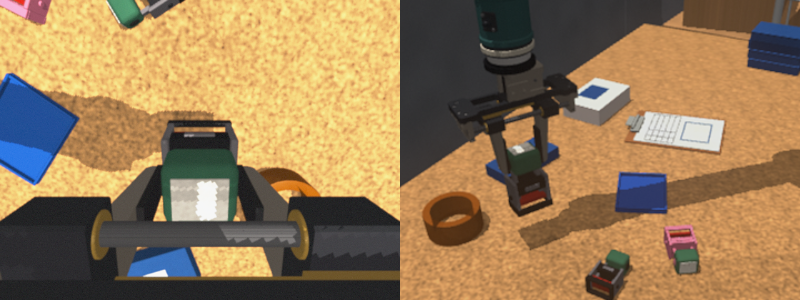

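View pics/s6c.png

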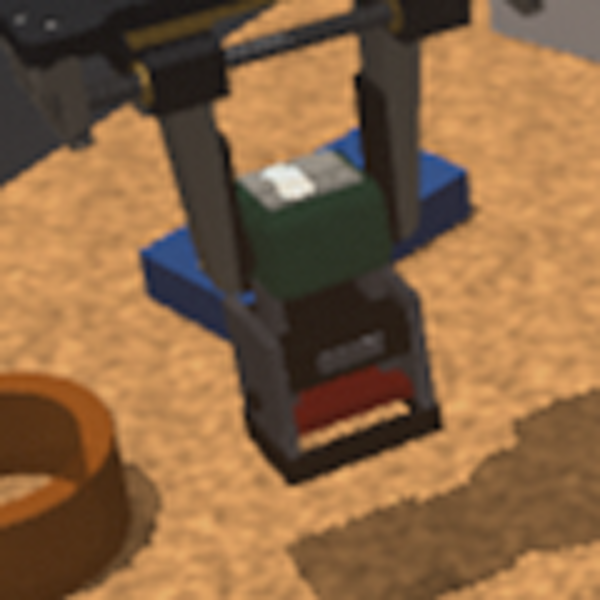

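```bash
cat > hang.py <<'E'
from h import *
def hm(s,tilt,off=(0,0,0)):
    R=np.array(s["tcp_rot"]);g=np.array(s["eef_pos"])+R@(np.array([0,0,-.019])+off)
    tx,ty,tz=R.T if False else (R[:,0],R[:,1],R[:,2])
    d=ty  # original crown direction ~ +tool y
    z=-tz*np.cos(tilt)+d*np.sin(tilt); x=-d*np.cos(tilt)-tz*np.sin(tilt); y=np.cross(z,x)
    o=g-.092*z
    return lambda p:o+p[0]*x+p[1]*y+p[2]*z
def draw(i,im,m,box,S,fn):
    u0,v0,w,h=box
    c=cv2.resize(im[v0:v0+h,u0:u0+w],None,fx=S,fy=S,interpolation=cv2.INTER_CUBIC)
    def q(p):
        a=P(i,m(p));return tuple(int(round(t)) for t in ((a[0]+.5-u0)*S,(a[1]+.5-v0)*S))
    for (hx,hy,z0,z1,col) in [(.023,.032,0,.062,(255,255,0)),(.023,.025,.074,.110,(0,0,255))]:
        for zz in (z0,z1):
            cv2.polylines(c,[np.array([q((a*hx,b*hy,zz)) for a,b in((1,1),(1,-1),(-1,-1),(-1,1))])],True,col,1)
    cv2.imwrite(fn,c)
E
python3 - <<'E'
from hang import *
s=ctrl.sense();R=np.array(s["tcp_rot"]);print(R[:,1])
for n in("side","scene"):
    i=camera_info(n);im=cv2.imread(f"pics/{n}6.png");c=P(i,s["eef_pos"]).astype(int)
    draw(i,im,hm(s,0),(c[0]-45,max(0,c[1]-40),90,100),6,f"pics/h_{n}.png")
E
```

```text
[ 8.77977915e-01 -4.78701137e-01  4.96829388e-05]
```

View pics/h_side.png

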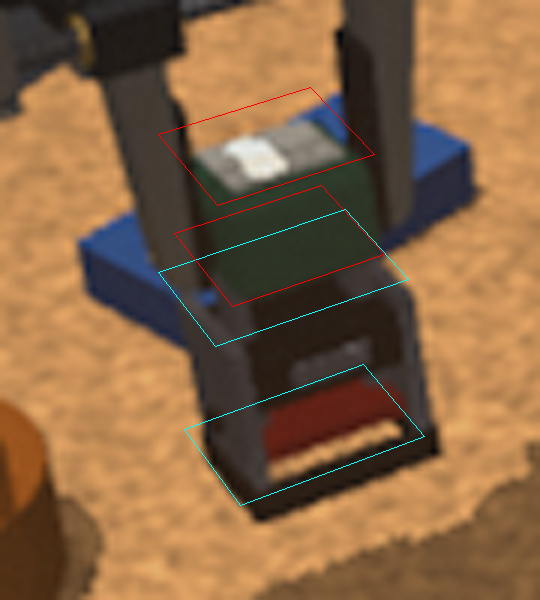

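View pics/h_scene.png

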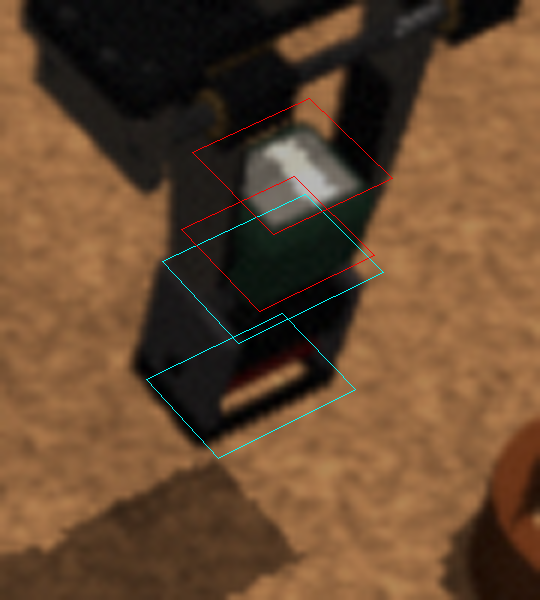

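Run:
```python
from hang import *
from scipy.optimize import least_squares
s=ctrl.sense();obs=[]
for n,pts in (("side",[((.023,.032,0),(262,520)),((.023,-.032,0),(440,455))]),("scene",[((.023,.032,0),(200,447)),((-.023,.032,0),(0,0)),])):
    pass
I={n:camera_info(n) for n in("side","scene")}
def off(n):
    c=P(I[n],s["eef_pos"]).astype(int);return np.array([c[0]-45,max(0,c[1]-40)])
# which corners are near in each view
for n in I:
    for t in (0,):
        m=hm(s,0)
        for a,b in((1,1),(1,-1),(-1,-1),(-1,1)):
            print(n,a,b,np.round((P(I[n],m((a*.023,b*.032,0)))+.5-off(n))*6))
```

```text
side 1 1 [424. 436.]
side 1 -1 [240. 505.]
side -1 -1 [184. 429.]
side -1 1 [363. 364.]
scene 1 1 [146. 379.]
scene 1 -1 [282. 313.]
scene -1 -1 [355. 389.]
scene -1 1 [218. 458.]
```

Run:
```python
from hang import *
from scipy.optimize import least_squares
s=ctrl.sense()
I={n:camera_info(n) for n in("side","scene")}
off={n:(lambda c:np.array([c[0]-45,max(0,c[1]-40)]))(P(I[n],s["eef_pos"]).astype(int)) for n in I}
obs=[("side",(1,1),(440,452)),("side",(1,-1),(262,520)),("scene",(-1,1),(200,447)),("scene",(-1,-1),(335,385)),("scene",(1,1),(135,372))]
def res(v,names=("side","scene")):
    m=hm(s,v[0],(v[1],v[2],v[3]));return np.concatenate([(P(I[n],m((a*.023,b*.032,0)))+.5-off[n])-np.array(q)/6 for n,(a,b),q in obs if n in names])
r=least_squares(lambda v:np.r_[res([v[0],v[1],0,v[2]])],[0,0,0]);print(np.degrees(r.x[0]),r.x[1:]*1000,np.round(r.fun,1))
for n in I:
    r1=least_squares(lambda v:np.r_[res([v[0],v[1],0,0],(n,))],[0,0]);print(n,np.degrees(r1.x[0]),r1.x[1:]*1000,np.round(r1.fun,1))
for n in I:
    im=cv2.imread(f"pics/{n}6.png");draw(I[n],im,hm(s,r.x[0],(r.x[1],0,r.x[2])),(*off[n],90,100),6,f"pics/h2_{n}.png")
```

```text
5.388399961502026 [-1.55346572  3.26841387] [ 0.1 -0.3 -1.   0.1 -0.2  1.1  0.   0.  -0.8 -0.7]
side 10.667339815719725 [0.61423812] [ 0.7 -0.4 -0.8  0.1]
scene 3.9774969480229667 [-2.7375241] [ 0.2  0.9  0.5 -0.2 -0.6 -0.6]
```

View pics/h2_side.png

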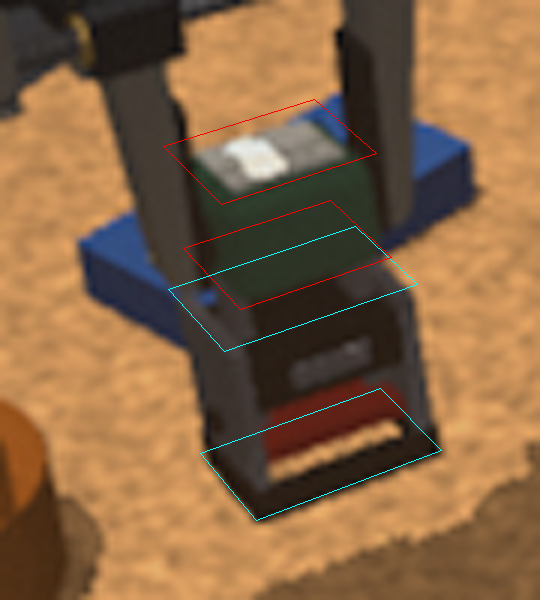

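View pics/h2_scene.png

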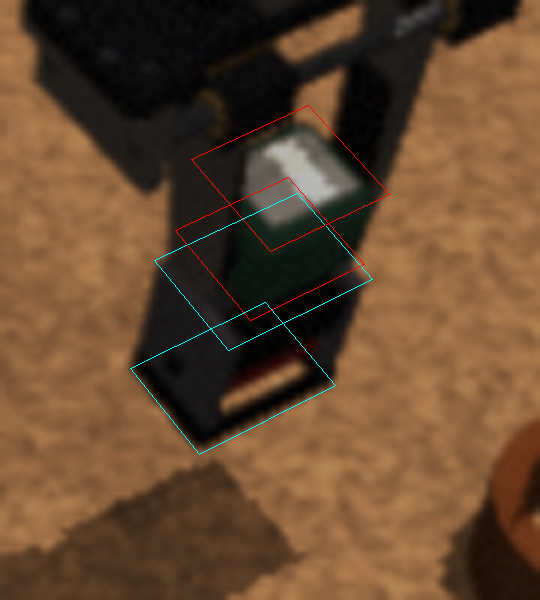

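The stamp hangs under the fingers, maybe about 5° out of plumb, with the crown top plate showing upward. I'll clamp at 40 N, raise it, and carry it to the box. Once the foot is on the paper I'll let it settle flat and regrip.

Call:
{"op": "move_arm", "data": {
  "rows": [
    [-1, 0, 0, 0, 0, 0, 0],
    [-1, 0, 0, 0, 0, 0, 0],
    [-1, 0, 0, 0, 0, 0, 0],
    [-1, 0, 0, 0, 0, 0, 0],
    [-1, 0, 0, -20, 0, 0, 0],
    [-1, -15, 4, -20, 0, 0, 5],
    [-1, -30, 8, 0, 0, 0, 0],
    [-1, -40, 10, 0, 0, 0, 0]
  ],
  "newtons": 40
}}

```text
clock: 10.6
eef_pos: [0.5799, 0.1255, 0.2015]
tcp_rot: [[0.552, 0.834, 0.002], [0.834, -0.552, 0.001], [0.002, 0.002, -1.0]]
force: [0.4, -0.6, -0.9]
width: 0.592
```

Run:
```python
from h import *
s=ctrl.sense();R=np.array(s["tcp_rot"]);p=s["eef_pos"]
t=np.array([.478,-.278,p[2]]);print(R.T@(t-p)*1000,s["joint_pos"],s["width"],np.degrees(np.arctan2(R[1,0],R[0,0])))
a=camera_info("scene")
c=np.array([onz(a,((u+.5)/8-.5+205,(v+.5)/8-.5+170),.012) for u,v in[(200,98),(528,118),(490,470),(135,448)]])
print(np.round(c,4),c.mean(0),np.linalg.norm(c-np.roll(c,-1,0),axis=1))
e=c[1]-c[0]+c[2]-c[3];print(np.degrees(np.arctan2(e[1],e[0])));e=c[3]-c[0]+c[2]-c[1];print(np.degrees(np.arctan2(e[1],e[0])))
```

```text
[-392.76414733  137.70840599   -0.57706303] [ 0.34787365  0.53650105 -0.83752271  1.72085061  0.44475339  1.08271852
  0.35331545] 0.5917541171980808 56.5042615034154
[[ 0.4202  0.0317  0.012 ]
 [ 0.5082  0.0731  0.012 ]
 [ 0.5585 -0.034   0.012 ]
 [ 0.47   -0.0761  0.012 ]] [ 0.48920065 -0.00134605  0.012     ] [0.09723076 0.11828679 0.09799726 0.11872851]
25.314505598960075
-65.01926096591234
```

Call:
{"op": "move_arm", "data": {
  "rows": [
    [-1, -40, 14, 0, 0, 0, 0],
    [-1, -40, 14, 0, 0, 0, 0],
    [-1, -40, 14, 0, 0, 0, 0],
    [-1, -40, 14, 0, 0, 0, 0],
    [-1, -40, 14, 0, 0, 0, 0],
    [-1, -40, 14, 0, 0, 0, 0],
    [-1, -40, 14, 0, 0, 0, 0],
    [-1, -40, 14, 0, 0, 0, 0]
  ]
}}

```text
clock: 11.6
eef_pos: [0.4961, -0.2048, 0.2012]
tcp_rot: [[0.553, 0.833, 0.002], [0.833, -0.553, -0.001], [-0.0, 0.002, -1.0]]
force: [-0.0, -0.1, -0.7]
width: 0.588
```

Call:
{"op": "move_arm", "data": {
  "rows": [
    [-1, -40, 14, 0, 0, 0, 0],
    [-1, -20, 8, 0, 0, 0, 0],
    [-1, -10, 4, 0, 0, 0, 5],
    [-1, 0, 0, 0, 0, 0, 10],
    [-1, 0, 0, 0, 0, 0, 10.5],
    [-1, 0, 0, 0, 0, 0, 10.5],
    [-1, 0, 0, 0, 0, 0, 10.5],
    [-1, 0, 0, 0, 0, 0, 10.5]
  ]
}}

```text
clock: 12.6
eef_pos: [0.4797, -0.2748, 0.2005]
tcp_rot: [[1.0, -0.015, 0.001], [-0.015, -1.0, 0.0], [0.001, -0.0, -1.0]]
force: [1.4, -0.3, -1.3]
width: 0.589
```

Call:
{"op": "move_arm", "data": {
  "rows": [
    [-1, 0, 0, 0, 0, 0, 10.5],
    [-1, 0, 0, 0, 0, 0, 10.5],
    [-1, 0, 0, 0, 0, 0, 10.5],
    [-1, 0, 0, 0, 0, 0, 10.5],
    [-1, 0, 0, 0, 0, 0, 10.5],
    [-1, 0, 0, 0, 0, 0, 10.5],
    [-1, 0, 0, 0, 0, 0, 10.5],
    [-1, 0, 0, 0, 0, 0, 0]
  ]
}}

```text
clock: 13.6
eef_pos: [0.4797, -0.2749, 0.2003]
tcp_rot: [[0.278, -0.961, 0.001], [-0.961, -0.278, -0.0], [0.0, -0.001, -1.0]]
force: [0.4, 0.4, -1.7]
width: 0.587
```

Run:
```python
from h import *
s=ctrl.sense();R=np.array(s["tcp_rot"]);p=s["eef_pos"]
t=np.array([.478,-.278,p[2]]);print(R.T@(t-p)*1000,p,s["joint_pos"],s["width"],np.degrees(np.arctan2(R[1,0],R[0,0])))
i=camera_info("wrist");im=camera("wrist");im2=camera("side");im3=camera("scene")
for n,x in(("wrist",im),("side",im2),("scene",im3)):cv2.imwrite(f"pics/{n}7.png",x[:,:,::-1])
c=P(camera_info("side"),p).astype(int)
A=cv2.resize(im,(533,400));B=cv2.resize(im2[max(0,c[1]-60):c[1]+60,c[0]-40:c[0]+40],(267,400));cv2.imwrite("pics/m7.png",np.hstack([A,B])[:,:,::-1])
```

```text
[ 2.48424857e+00  2.44152770e+00 -1.45783105e-03] [ 0.47965525 -0.27493525  0.20026886] [ 0.73937401  0.34848047 -0.34270375  1.84025955  0.13863131  0.97524899
 -0.95146275] 0.5866743391020975 -73.87002595234235
```

View pics/m7.png

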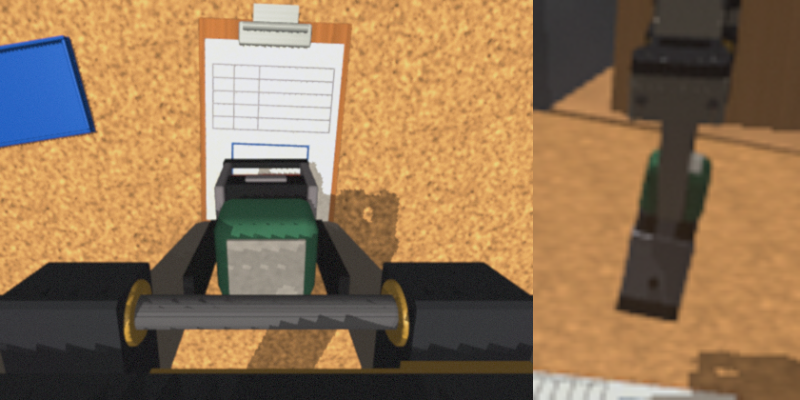

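View pics/scene7.png

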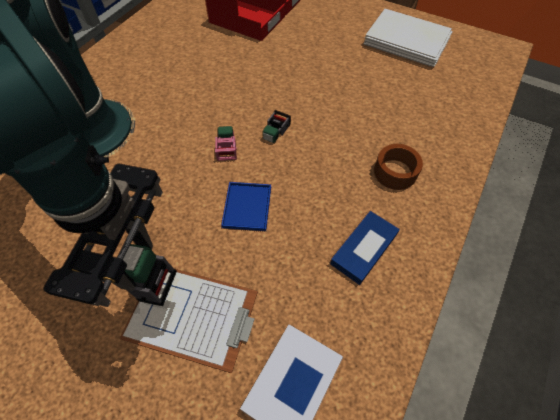

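Run:
```python
from hang import *
s=ctrl.sense();i=camera_info("side");c=P(i,s["eef_pos"]).astype(int);im=cv2.imread("pics/side7.png")
F=[]
for t in(0,5,8,11):
    draw(i,im,hm(s,np.radians(t)),(c[0]-20,c[1]-35,40,100),5,"/tmp/a.png");F.append(cv2.imread("/tmp/a.png"))
cv2.imwrite("pics/h7.png",np.hstack(F))
```

```text
(no output)
```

View pics/h7.png

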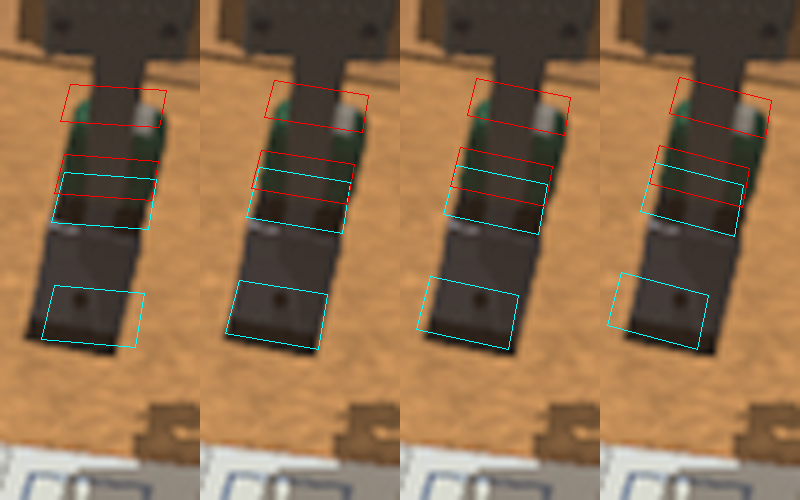

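Side view shows the stamp leaning about 5.5°. I'll lower to about 14 mm above the paper, then turn the tool to bring it plumb.

Call:
{"op": "move_arm", "data": {
  "rows": [
    [-1, 2.5, 4, 15, 0, 0, 2],
    [-1, 0, 0, 30, 0, 0, 0],
    [-1, 0, 0, 35, 0, 0, 0],
    [-1, 0, 0, 20, 0, 0, 0],
    [-1, 0, 0, 8, 0, 0, 0],
    [-1, 0, 0, 0, -3, 0, 0],
    [-1, 0, 0, 0, -2.5, 0, 0],
    [-1, 0, 0, 0, 0, 0, 0]
  ]
}}

```text
clock: 14.75
eef_pos: [0.4766, -0.2794, 0.0916]
tcp_rot: [[0.241, -0.966, -0.092], [-0.97, -0.24, -0.023], [0.0, 0.095, -0.996]]
force: [0.0, 0.8, -2.2]
width: 0.591
```

Run:
```python
from hang import *
s=ctrl.sense();R=np.array(s["tcp_rot"]);p=s["eef_pos"];print(p,s["force"],np.round(R,3).tolist(),p-.019*R[:,2])
for n in("side","scene"):
    i=camera_info(n);im=camera(n);c=P(i,p).astype(int)
    cv2.imwrite(f"pics/{n}8.png",im[:,:,::-1])
    draw(i,im[:,:,::-1].copy(),hm(s,np.radians(5.5)),(c[0]-40,c[1]-35,80,100),5,f"/tmp/{n}.png")
cv2.imwrite("pics/h8.png",np.hstack([cv2.imread("/tmp/side.png"),cv2.imread("/tmp/scene.png")]))
```

```text
[ 0.47658173 -0.27937325  0.09160192] [ 0.0472434   0.78580262 -2.18218731] [[0.241, -0.966, -0.092], [-0.97, -0.24, -0.023], [0.0, 0.095, -0.996]] [ 0.47832455 -0.27893433  0.11051673]
```

View pics/h8.png

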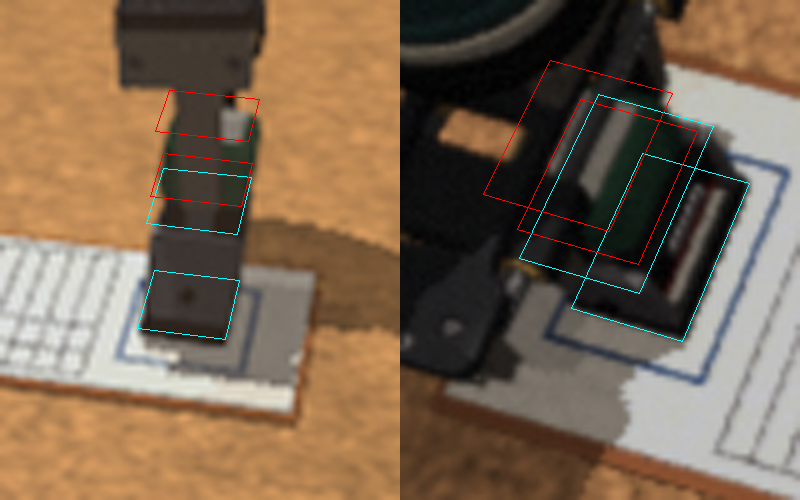

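Call:
{"op": "move_arm", "data": {
  "rows": [
    [-1, 0, -0.5, 5, 0, 0, 0],
    [-1, 0, -0.5, 5, 0, 0, 0],
    [-1, 0, 0, 1, 0, 0, 0],
    [-1, 0, 0, 1, 0, 0, 0],
    [-1, 0, 0, 0, 0, 0, 0]
  ]
}}

```text
clock: 15.48
eef_pos: [0.4764, -0.2798, 0.0803]
tcp_rot: [[0.24, -0.966, -0.091], [-0.971, -0.239, -0.024], [0.001, 0.094, -0.996]]
force: [1.4, 0.9, 5.4]
width: 0.591
```

Call:
{"op": "move_arm", "data": {
  "rows": [
    [-1, 0, 0, -0.7, 0, 0, 0],
    [-1, 0, 0, 0, 0, 0, 0]
  ]
}}

```text
clock: 15.72
eef_pos: [0.4764, -0.2797, 0.081]
tcp_rot: [[0.24, -0.966, -0.091], [-0.971, -0.239, -0.024], [0.001, 0.094, -0.996]]
force: [1.4, 0.4, 5.0]
width: 0.588
```

Run:
```python
from hang import *
s=ctrl.sense();R=np.array(s["tcp_rot"]);p=s["eef_pos"];print(p,s["force"])
for n in("side","scene"):
    i=camera_info(n);im=camera(n);c=P(i,p).astype(int)
    cv2.imwrite(f"pics/{n}9.png",im[:,:,::-1])
    draw(i,im[:,:,::-1].copy(),hm(s,np.radians(5.5)),(c[0]-40,c[1]-35,80,100),5,f"/tmp/{n}.png")
cv2.imwrite("pics/h9.png",np.hstack([cv2.imread("/tmp/side.png"),cv2.imread("/tmp/scene.png")]))
print(ctrl.sense()["force"])
```

```text
[ 0.47640803 -0.27974543  0.08101482] [1.44347505 0.4332956  4.95426475]
[2.29389341 1.21612186 5.69351024]
```

View pics/h9.png

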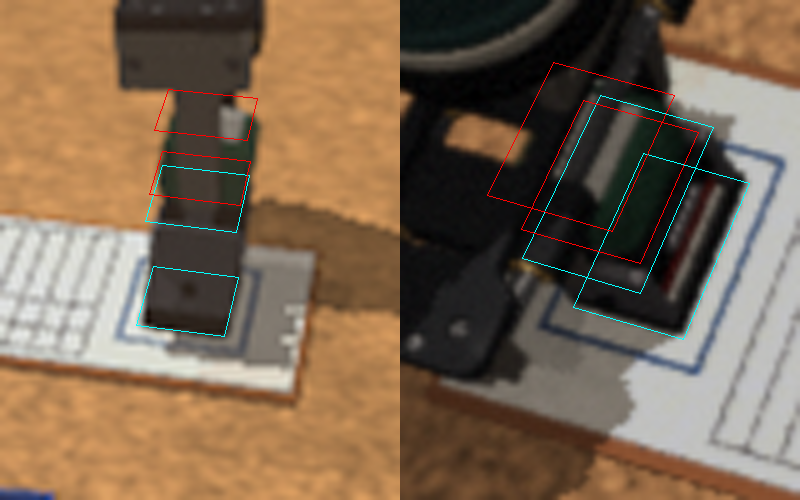

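Call:
{"op": "move_arm", "data": {
  "rows": [
    [-1, 0, 0.1, -1, 0, 0, 0],
    [-1, 0, 0.1, -1, 0, 0, 0],
    [-1, 0, 0, 0, 0, 0, 0]
  ]
}}

```text
clock: 16.2
eef_pos: [0.4756, -0.2799, 0.0824]
tcp_rot: [[0.24, -0.966, -0.093], [-0.971, -0.239, -0.023], [0.001, 0.096, -0.995]]
force: [1.6, 1.0, 3.8]
width: 0.585
```

Call:
{"op": "move_arm", "data": {
  "rows": [
    [-1, 0, 0.1, -1, 0, 0, 0],
    [-1, 0, 0.1, -1, 0, 0, 0],
    [-1, 0, 0.1, -1, 0, 0, 0],
    [-1, 0, 0, 0, 0, 0, 0]
  ]
}}

```text
clock: 16.7
eef_pos: [0.4746, -0.2795, 0.0846]
tcp_rot: [[0.24, -0.966, -0.095], [-0.971, -0.239, -0.022], [-0.001, 0.097, -0.995]]
force: [0.6, -0.6, -1.0]
width: 0.588
```

Contact comes at TCP z ≈ 0.0845, so the stamp hangs a few mm lower in the pads than nominal. The crown dipped only about 4 mm. I'll let go so it settles flat, then check where it stands.

Call:
{"op": "move_arm", "data": {
  "rows": [
    [0, 0, 0, 0, 0, 0, 0],
    [0.4, 0, 0, 0, 0, 0, 0],
    [0.6, 0, 0, 0, 0, 0, 0],
    [0.6, 0, 0, 0, 0, 0, 0]
  ]
}}

```text
clock: 17.2
eef_pos: [0.4755, -0.2798, 0.0853]
tcp_rot: [[0.24, -0.966, -0.093], [-0.971, -0.239, -0.023], [0.0, 0.096, -0.995]]
force: [-0.2, 0.1, 1.0]
width: 0.798
```

Run:
```python
from hang import *
s=ctrl.sense();R=np.array(s["tcp_rot"]);p=s["eef_pos"];print(p,s["force"],s["width"])
F=[]
for n in("side","scene"):
    i=camera_info(n);im=camera(n);c=P(i,p).astype(int)
    cv2.imwrite(f"pics/{n}10.png",im[:,:,::-1])
    cr=im[c[1]-35:c[1]+65,c[0]-40:c[0]+40][:,:,::-1];F.append(cv2.resize(cr,None,fx=5,fy=5,interpolation=cv2.INTER_CUBIC))
    print(n,(c[0]-40,c[1]-35))
cv2.imwrite("pics/h10.png",np.hstack(F))
cv2.imwrite("pics/w10.png",camera("wrist")[:,:,::-1])
```

```text
[ 0.47548857 -0.27975308  0.08530656] [-0.19252094  0.1101988   1.04505936] 0.7975713611558685
side (np.int64(329), np.int64(116))
scene (np.int64(114), np.int64(258))
```

View pics/h10.png

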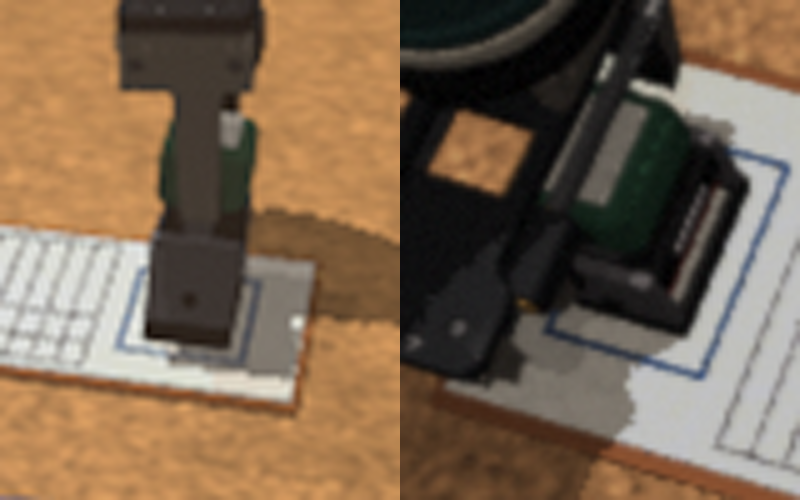

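View pics/w10.png

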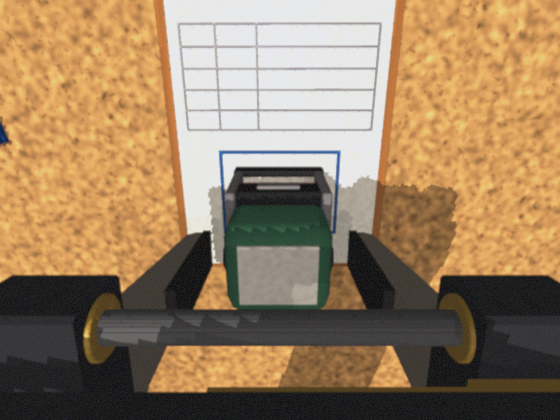

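Run:
```python
from h import *
a=camera_info("scene");b=camera_info("side")
f=lambda i,o,u,v,z=.005:onz(i,(u/5-.5+o[0],v/5-.5+o[1]),z)[:2]
O=(114,258);S=(329,116)
F1=f(a,O,688-400,333);F2=f(a,O,580-400,299);F3=f(a,O,748-400,187,.0075)
B=[f(a,O,705-400,377),f(a,O,547-400,332),f(a,O,788-400,167)]
c=np.array([.478,-.278]);t=np.radians(14);X=np.array([np.cos(t),np.sin(t)]);Y=np.array([-X[1],X[0]])
for n,p in zip(["F1","F2","F3","B1","B2","B3"],[F1,F2,F3]+B):print(n,np.round(p,4),np.round([(p-c)@X*1e3,(p-c)@Y*1e3],1))
for n,p in [("sf1",f(b,S,147,337)),("sf2",f(b,S,230,348)),("sb1",f(b,S,120,348)),("sb2",f(b,S,245,362)),("sb3",f(b,S,260,282))]:print(n,np.round(p,4),np.round([(p-c)@X*1e3,(p-c)@Y*1e3],1))
```

```text
F1 [ 0.5046 -0.3012] [ 20.2 -29. ]
F2 [ 0.46   -0.3115] [-25.6 -28.1]
F3 [ 0.4905 -0.2436] [20.4 30.3]
B1 [ 0.5205 -0.3112] [ 33.2 -42.5]
B2 [ 0.4571 -0.3277] [-32.3 -43.1]
B3 [ 0.4984 -0.2286] [31.8 43. ]
sf1 [ 0.4887 -0.2481] [17.6 26.4]
sf2 [ 0.4463 -0.2582] [-26.   26.9]
sb1 [ 0.497  -0.2311] [29.7 40.9]
sb2 [ 0.4346 -0.2487] [-35.  39.]
sb3 [ 0.4564 -0.3316] [-34.  -46.8]
```

The stamp stands flat inside the box with margins of at least 6 mm and a yaw error of about 1°. Next I square the tool, lower it to the dome height and regrip at 40 N.

Call:
{"op": "move_arm", "data": {
  "rows": [
    [0.6, 0, 0, 0, 3, 0, 0],
    [0.6, 0, 0, 0, 2.5, 0, 0],
    [0.6, 0, 0, 5.5, 0, 0, 0],
    [-1, 0, 0, 0, 0, 0, 0],
    [-1, 0, 0, 0, 0, 0, 0],
    [-1, 0, 0, 0, 0, 0, 0],
    [-1, 0, 0, 0, 0, 0, 0]
  ],
  "newtons": 40
}}

```text
clock: 18.23
eef_pos: [0.4756, -0.2794, 0.0797]
tcp_rot: [[0.241, -0.971, -0.0], [-0.971, -0.241, 0.0], [-0.0, 0.0, -1.0]]
force: [0.8, 0.4, -0.9]
width: 0.589
```

Call:
{"op": "move_arm", "data": {
  "rows": [
    [-1, 0, 0, 2, 0, 0, 0],
    [-1, 0, 0, 2, 0, 0, 0],
    [-1, 0, 0, 2, 0, 0, 0],
    [-1, 0, 0, 2, 0, 0, 0],
    [-1, 0, 0, 1, 0, 0, 0],
    [-1, 0, 0, 0, 0, 0, 0]
  ]
}}

```text
clock: 18.98
eef_pos: [0.4759, -0.2793, 0.0713]
tcp_rot: [[0.241, -0.971, 0.001], [-0.971, -0.241, 0.0], [0.0, -0.001, -1.0]]
force: [0.2, 2.2, 8.4]
width: 0.591
```

Call:
{"op": "move_arm", "data": {
  "rows": [
    [-1, 0, 0, 1.5, 0, 0, 0],
    [-1, 0, 0, 1.5, 0, 0, 0],
    [-1, 0, 0, 1, 0, 0, 0],
    [-1, 0, 0, 0.5, 0, 0, 0],
    [-1, 0, 0, 0, 0, 0, 0],
    [-1, 0, 0, 0, 0, 0, 0]
  ]
}}

```text
clock: 19.73
eef_pos: [0.4759, -0.2792, 0.0675]
tcp_rot: [[0.241, -0.971, 0.0], [-0.971, -0.241, -0.0], [0.0, -0.0, -1.0]]
force: [-3.1, 5.1, 12.7]
width: 0.591
```

Call:
{"op": "move_arm", "data": {
  "rows": [
    [-1, 0, 0, 0.7, 0, 0, 0],
    [-1, 0, 0, 0.5, 0, 0, 0],
    [-1, 0, 0, 0, 0, 0, 0],
    [-1, 0, 0, 0, 0, 0, 0]
  ]
}}

```text
clock: 20.23
eef_pos: [0.4759, -0.2791, 0.0673]
tcp_rot: [[0.241, -0.971, 0.0], [-0.971, -0.241, -0.0], [0.0, -0.0, -1.0]]
force: [-5.7, 5.8, 22.0]
width: 0.59
```

It is at the hard stop: 22 N and no more travel. I'll lift straight up.

Call:
{"op": "move_arm", "data": {
  "rows": [
    [-1, 0, 0, -3, 0, 0, 0],
    [-1, 0, 0, -5, 0, 0, 0],
    [-1, 0, 0, -6, 0, 0, 0],
    [-1, 0, 0, -10, 0, 0, 0],
    [-1, 0, 0, -25, 0, 0, 0],
    [-1, 0, 0, -35, 0, 0, 0],
    [-1, 0, 0, -35, 0, 0, 0],
    [-1, 0, 0, 0, 0, 0, 0]
  ]
}}

```text
clock: 21.22
eef_pos: [0.4767, -0.281, 0.1864]
tcp_rot: [[0.239, -0.971, 0.004], [-0.971, -0.239, -0.003], [0.004, -0.003, -1.0]]
force: [-0.5, -0.2, -2.8]
width: 0.589
```

Run:
```python
from hang import *
s=ctrl.sense();R=np.array(s["tcp_rot"]);p=s["eef_pos"];print(p,s["force"],s["width"],s["clock"])
t=np.array([.489,-.003,p[2]]);print("to tray",R.T@(t-p)*1000)
im=camera("scene");im2=camera("side")
cv2.imwrite("pics/scene11.png",im[:,:,::-1]);cv2.imwrite("pics/side11.png",im2[:,:,::-1])
A=cv2.resize(im[250:370,80:200],(400,400),interpolation=cv2.INTER_CUBIC);B=cv2.resize(im2[80:220,290:430],(400,400),interpolation=cv2.INTER_CUBIC)
cv2.imwrite("pics/m11.png",np.hstack([A,B])[:,:,::-1])
```

```text
[ 0.47672263 -0.28096558  0.18635688] [-0.46774932 -0.23007341 -2.81701591] 0.588980960961779 21.225
to tray [-266.93869212  -78.47706307   -0.82686377]
```

View pics/m11.png

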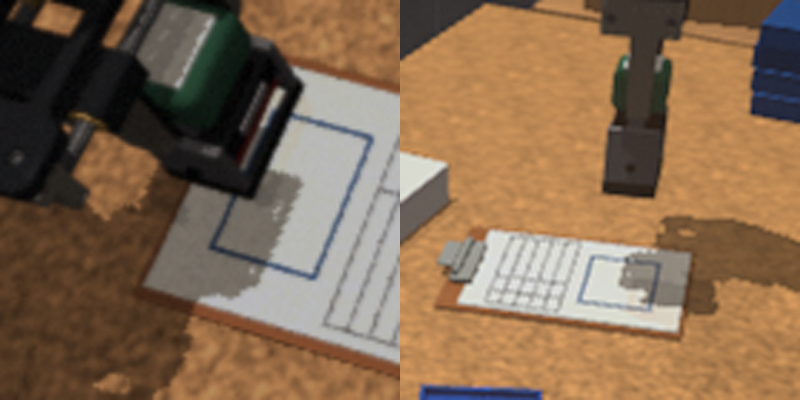

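No imprint is obvious in this view, since the shadow covers half of the box. I'll move aside over the tray to see the slip clearly before deciding.

Call:
{"op": "move_arm", "data": {
  "rows": [
    [-1, -20, -6, 0, 0, 0, 0],
    [-1, -38, -11, 0, 0, 0, 0],
    [-1, -45, -13, 0, 0, 0, 0],
    [-1, -45, -13, 0, 0, 0, 0],
    [-1, -45, -13, 0, 0, 0, 0],
    [-1, -45, -14, 0, 0, 0, 0],
    [-1, -29, -8, 0, 0, 0, 0],
    [-1, 0, 0, 0, 0, 0, 0]
  ]
}}

```text
clock: 22.32
eef_pos: [0.4857, 0.0023, 0.183]
tcp_rot: [[0.247, -0.969, -0.002], [-0.969, -0.247, 0.001], [-0.002, 0.002, -1.0]]
force: [0.5, -0.9, -1.3]
width: 0.586
```

Run:
```python
from hang import *
im=camera("scene");im2=camera("side");im3=camera("wrist")
cv2.imwrite("pics/scene12.png",im[:,:,::-1]);cv2.imwrite("pics/side12.png",im2[:,:,::-1]);cv2.imwrite("pics/wrist12.png",im3[:,:,::-1])
A=cv2.resize(im[260:360,120:220],(400,400),interpolation=cv2.INTER_CUBIC);B=cv2.resize(im2[140:210,320:400],(400,400),interpolation=cv2.INTER_CUBIC)
cv2.imwrite("pics/m12.png",np.hstack([A,B])[:,:,::-1])
```

```text
(no output)
```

View pics/m12.png

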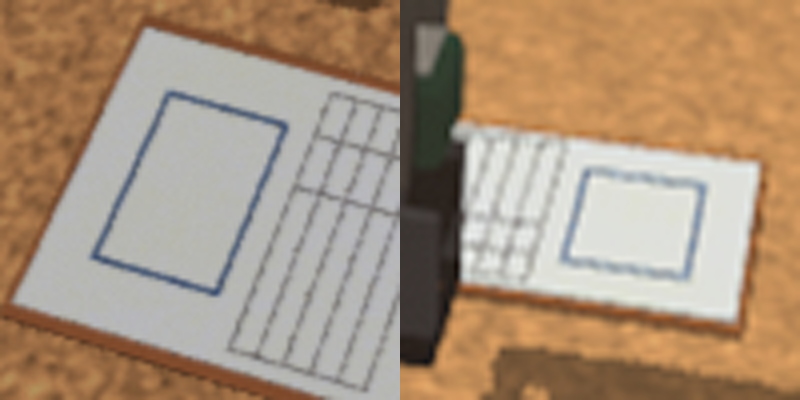

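View pics/wrist12.png

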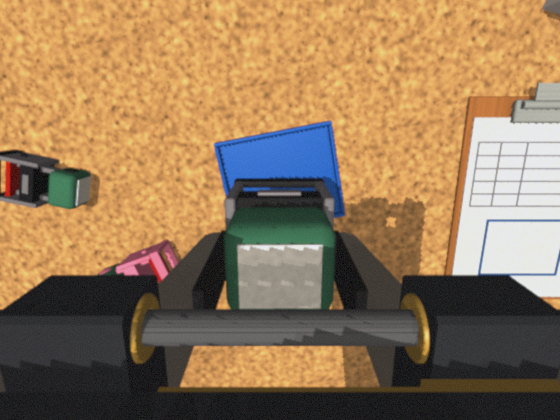

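View pics/side12.png

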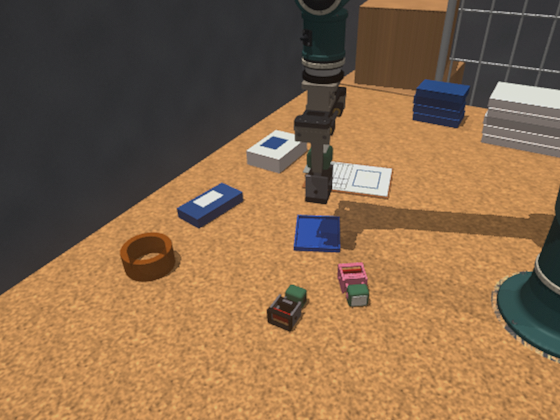

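Run:
```python
from hang import *
for n in("scene","side"):
    a=cv2.imread(f"pics/{n}0.png").astype(int);b=cv2.imread(f"pics/{n}12.png").astype(int)
    (u,v)=(167,307) if n=="scene" else (366,179)
    d=(b-a)[v-12:v+13,u-9:u+10];print(n,d.mean((0,1)),np.abs(d).max(),d.std())
s=ctrl.sense();print(s["force"])
i=camera_info("side");im=cv2.imread("pics/side12.png");p=s["eef_pos"];c=P(i,p).astype(int)
draw(i,im,hm(s,0),(c[0]-40,c[1]-45,80,100),5,"/tmp/a.png")
i=camera_info("scene");im=cv2.imread("pics/scene12.png");c=P(i,p).astype(int)
draw(i,im,hm(s,0),(c[0]-40,c[1]-45,80,100),5,"/tmp/b.png")
cv2.imwrite("pics/h12.png",np.hstack([cv2.imread("/tmp/a.png"),cv2.imread("/tmp/b.png")]))
```

```text
scene [14.40421053 14.64421053 14.56      ] 18 1.175298027729921
side [8.42105263 6.20421053 6.21052632] 11 1.4470127792730447
[-0.38770899 -0.37343395 -0.96166831]
```

View pics/h12.png

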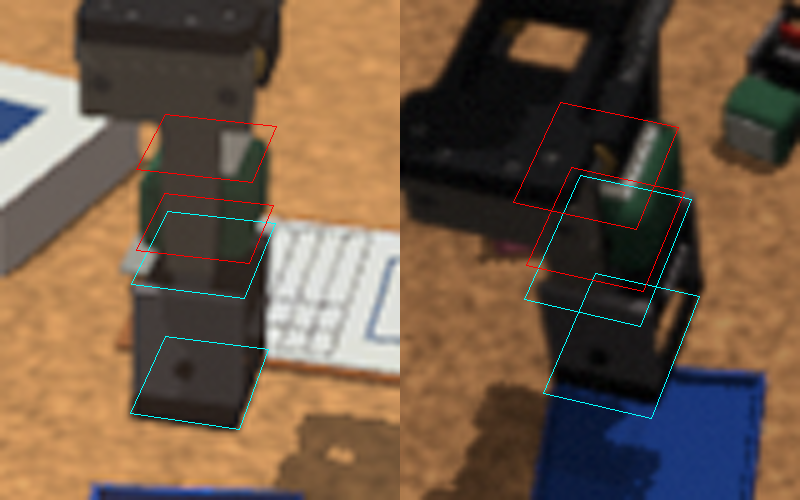

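No ink is rendered in either view, and the intensity difference inside the box is uniform. So I need another check on the stroke. If the pads did not slip, the tray floor (z = 0.004) should be met at TCP z ≈ 0.0787. I'll centre and align over the tray and lower gently to test that.

Run:
```python
from h import *
s=ctrl.sense();R=np.array(s["tcp_rot"]);p=s["eef_pos"];t=np.array([.489,-.003,p[2]]);print(p,R.T@(t-p)*1000,np.degrees(np.arctan2(R[1,0],R[0,0])))
```

```text
[ 0.48628229 -0.00212399  0.18326092] [ 1.50254982 -2.42809682 -0.00444774] -76.11603591191547
```

Call:
{"op": "move_arm", "data": {
  "rows": [
    [-1, 1.5, -2.5, 10, 0, 0, -5.5],
    [-1, 0, 0, 25, 0, 0, -5.5],
    [-1, 0, 0, 30, 0, 0, 0],
    [-1, 0, 0, 20, 0, 0, 0],
    [-1, 0, 0, 10, 0, 0, 0],
    [-1, 0, 0, 2, 0, 0, 0],
    [-1, 0, 0, 0, 0, 0, 0]
  ]
}}

```text
clock: 23.35
eef_pos: [0.4903, -0.0029, 0.0875]
tcp_rot: [[0.421, -0.907, 0.001], [-0.907, -0.421, -0.0], [0.001, -0.001, -1.0]]
force: [0.2, 0.7, -1.9]
width: 0.593
```

Run:
```python
from hang import *
s=ctrl.sense();R=np.array(s["tcp_rot"]);p=s["eef_pos"];print(p,s["force"],s["clock"])
F=[]
for n in("side","scene"):
    i=camera_info(n);im=camera(n);c=P(i,p).astype(int)
    draw(i,im[:,:,::-1].copy(),hm(s,0),(c[0]-40,c[1]-45,80,100),5,"/tmp/a.png");F.append(cv2.imread("/tmp/a.png"))
cv2.imwrite("pics/h13.png",np.hstack(F))
```

```text
[ 0.49030837 -0.00288795  0.08753224] [ 0.2444478   0.74393479 -1.94539977] 23.35
```

View pics/h13.png

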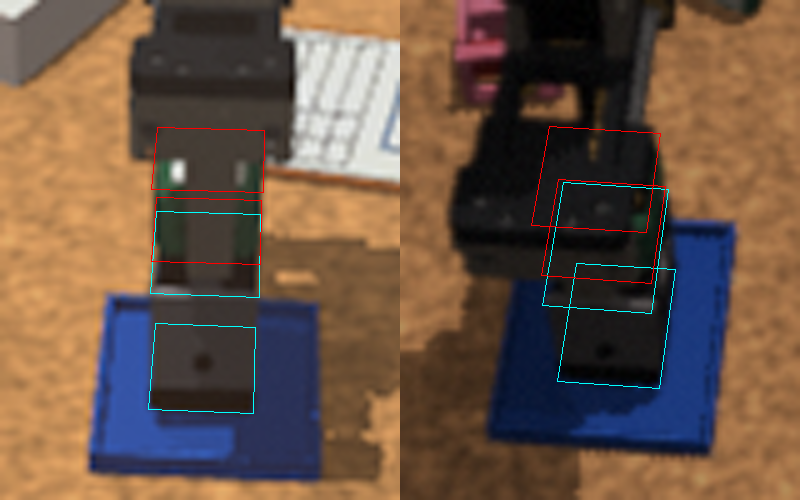

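Call:
{"op": "move_arm", "data": {
  "rows": [
    [-1, 0, 0, 3, 0, 0, 0],
    [-1, 0, 0, 3, 0, 0, 0],
    [-1, 0, 0, 1, 0, 0, 0],
    [-1, 0, 0, 0, 0, 0, 0],
    [-1, 0, 0, 0, 0, 0, 0]
  ]
}}

```text
clock: 24.08
eef_pos: [0.4899, -0.0027, 0.0801]
tcp_rot: [[0.421, -0.907, 0.0], [-0.907, -0.421, -0.0], [0.0, -0.0, -1.0]]
force: [-0.4, -0.5, -1.4]
width: 0.594
```

Call:
{"op": "move_arm", "data": {
  "rows": [
    [-1, 0, 0, 1, 0, 0, 0],
    [-1, 0, 0, 0, 0, 0, 0],
    [-1, 0, 0, 0, 0, 0, 0]
  ]
}}

```text
clock: 24.45
eef_pos: [0.4899, -0.0027, 0.079]
tcp_rot: [[0.421, -0.907, -0.0], [-0.907, -0.421, -0.0], [0.0, 0.0, -1.0]]
force: [-0.1, 0.2, -2.4]
width: 0.59
```

Call:
{"op": "move_arm", "data": {
  "rows": [
    [-1, 0, 0, 0.6, 0, 0, 0],
    [-1, 0, 0, 0, 0, 0, 0],
    [-1, 0, 0, 0, 0, 0, 0]
  ]
}}

```text
clock: 24.82
eef_pos: [0.49, -0.0026, 0.0786]
tcp_rot: [[0.421, -0.907, 0.0], [-0.907, -0.421, -0.0], [0.0, -0.0, -1.0]]
force: [-0.9, 0.1, 0.8]
width: 0.592
```

Call:
{"op": "move_arm", "data": {
  "rows": [
    [-1, 0, 0, 0.6, 0, 0, 0],
    [-1, 0, 0, 0, 0, 0, 0],
    [-1, 0, 0, 0, 0, 0, 0]
  ]
}}

```text
clock: 25.2
eef_pos: [0.49, -0.0026, 0.078]
tcp_rot: [[0.421, -0.907, 0.0], [-0.907, -0.421, 0.0], [0.0, -0.0, -1.0]]
force: [-0.9, 0.4, 3.6]
width: 0.589
```

Contact came at TCP z ≈ 0.0787, as predicted, so the pads did not slip. The crown therefore made its full stroke of about 12 mm and stopped hard at 22 N. I'll release and rise.

Call:
{"op": "move_arm", "data": {
  "rows": [
    [-1, 0, 0, -0.6, 0, 0, 0],
    [0.3, 0, 0, 0, 0, 0, 0],
    [0.6, 0, 0, 0, 0, 0, 0],
    [0.9, 0, 0, 0, 0, 0, 0],
    [0.9, 0, 0, 0, 0, 0, 0],
    [0.9, 0, 0, -15, 0, 0, 0],
    [0.9, 0, 0, -30, 0, 0, 0],
    [0.9, 0, 0, -50, 0, 0, 0]
  ]
}}

```text
clock: 26.2
eef_pos: [0.4889, -0.0026, 0.1743]
tcp_rot: [[0.421, -0.907, -0.003], [-0.907, -0.421, 0.001], [-0.002, 0.002, -1.0]]
force: [1.2, -1.0, 0.5]
width: 0.948
```

Call:
{"op": "move_arm", "data": {
  "rows": [
    [0.9, 0, 0, -40, 0, 0, 0],
    [0.9, 0, -40, -10, 0, 0, 0],
    [0.9, 0, -50, 0, 0, 0, 0],
    [0.9, 0, -30, 0, 0, 0, 0],
    [0.9, 0, 0, 0, 0, 0, 0]
  ]
}}

```text
clock: 26.82
eef_pos: [0.5997, 0.0493, 0.224]
tcp_rot: [[0.423, -0.906, 0.001], [-0.906, -0.423, 0.001], [-0.001, -0.001, -1.0]]
force: [-0.6, 0.2, -0.6]
width: 0.949
```

Run:
```python
from hang import *
s=ctrl.sense();print(s["eef_pos"],s["force"],s["width"],s["clock"])
for n in("side","scene"):
    cv2.imwrite(f"pics/{n}14.png",camera(n)[:,:,::-1])
```

```text
[0.59971483 0.049317   0.22399083] [-0.62113067  0.21610915 -0.59409085] 0.9491965648506094 26.825
```

View pics/scene14.png

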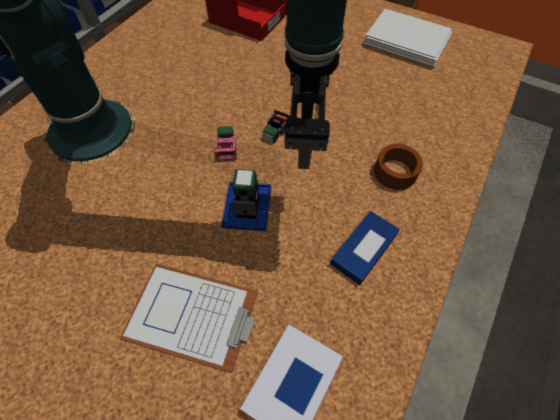

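View pics/side14.png

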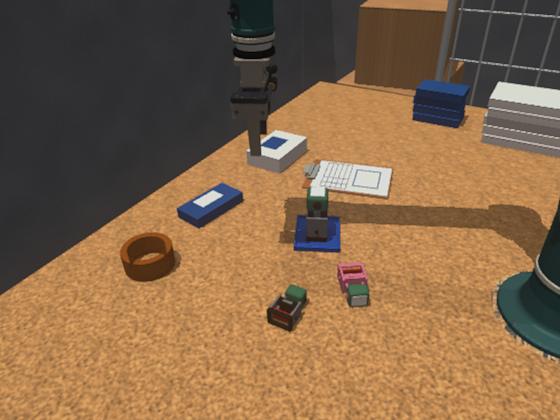

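The stamp stands upright in the tray, at (246,195) in the scene view and (317,215) in the side view. The bystanders have not moved and the gripper is clear, so I'm handing in.

```bash
python3 -c "
from plant import ctrl
print(ctrl.finish_job(),ctrl.sense()['clock'])"
```

```text
the job is handed in; nothing more can be done
the job is handed in; nothing more can be done
```

I stamped the slip, stood the stamp in the blue tray and handed the job in at about 27 s. No ink mark ever showed in the pictures, so the print rests on force and travel readings, not on sight.

**What I did:** I pinched the large black stamp by its domes at 40 N and lifted it while it still lay level. I eased to 5 N so it swung down, then clamped at 40 N before carrying it to the slip.

**Plumb:** After the swing it hung about 5.5° out of plumb. I turned the tool to correct that, set the foot on the paper, let go so it settled flat, then gripped again at 40 N. First contact on the slip pushed the crown about 4 mm, well short of printing.

**Checks on the print:**
- **Position:** The foot was flat inside the blue box, about 6 mm clear at the closest side. The two camera views agree on this within a few mm.
- **Stroke:** The crown went down 12.4 mm by the tool reading to a hard stop at 22 N. The tray floor was then met at the height expected if the pads had not slipped, so the full stroke is sound.
- **Ink:** The inside of the box looked unchanged in both fixed views before and after. I did not press a second time.

**At the end:** The stamp stands upright and free in the tray, the look-alikes and other goods show no visible movement, and the gripper was clear of everything.

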